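Find the stamped crate and push it to the dispatch line

TASK

Two like wooden crates stand behind the low batten, and one has a ring with a bar burnt into its underside. With the fingers hooked inside its near wall, tip up the crate on the robot's left towards the robot, about 50 degrees, so that it rocks on the batten and shows its underside, and let it back down flat; then do the same with the one on the right, never lifting either off the bench. Then push the stamped crate straight away from the batten until its far edge lies on the white dispatch line, within the line's width, leaving the other crate at the batten and the things around them alone.

Things in the scene. Friction and masses are not known exactly. Their poses are not given: they have to be found in the camera images.
- batten: dark wooden strip screwed to the bench, fixed, 600 mm long (y), 30 mm wide, 12 mm high. Origin on the bench, at mid length, on the foot of its face towards the crates (the strip lies at x from -30 to 0 mm); x points away from the robot to the crates and the line, y along the strip to the robot's left, z up
- dispatch_line: white painted line on the bench beyond the crates, flat, 600 mm long (its y), 40 mm wide (its x). Origin at its centre; x away from the robot. Parallel to the batten within 0.05 rad
- crate_stamped: Open-topped light-wood crate, empty, 110 mm deep (x), 150 wide (y), 65 high, walls 7 thick, inner floor 16 up, two 4 mm runners below, 0.35 to 0.65 kg. Origin: centre of the underside; x away from the robot, z up. Starts flat, near side 5 to 15 mm beyond the batten, square to it within 0.06 rad. Under its floor a dark burnt ring 82 mm across with a bar; from above just like the other
- crate_plain: Open-topped light-wood crate, empty, 110 mm deep (x), 150 wide (y), 65 high, walls 7 thick, inner floor 16 up, two 4 mm runners below, 0.35 to 0.65 kg. Origin: centre of the underside; x away from the robot, z up. Starts flat, near side 5 to 15 mm beyond the batten, square to it within 0.06 rad. Bare underside
- crate_stamped_heel (a point): middle of the bottom near edge of the stamped crate, at x = -55 mm of the crate. Pulled against the batten by its near wall, the crate rocks up about this edge; let go, it falls back flat from any tilt below about 60 degrees
- crate_plain_heel (a point): middle of the bottom near edge of the plain crate, at x = -55 mm of the crate. Pulled against the batten by its near wall, the crate rocks up about this edge; let go, it falls back flat from any tilt below about 60 degrees
- crate_stamped_toe (a point): middle of the bottom far edge of the stamped crate, at x = +55 mm of the crate
- hammer: bystander, leave it alone: hammer of about 260 mm lying to the left of the crates; handle to its -x
- wedge: bystander, leave it alone: small wooden block 60 x 28 x 22 mm lying on or past the line, between the crates' paths; origin under its centre
- ferrule: bystander, leave it alone: short steel tube, 38 mm outside and 35 mm high, standing between the crates; origin under its centre
- oiler: bystander, leave it alone: steel oil can 76 mm across with a thin spout, 140 mm high, standing to the right of the crates; origin under its centre
Not all that is in view belongs to the job. Leave any purple or turquoise look-alike of the crate_stamped alone. What is shaped like the crate_plain but turquoise is not meant.

How it is judged:
By the outcome, as a careful person would: the job done as asked, in the order asked, and still so for the second after the job is handed in, with the robot touching nothing.
It also fails if it takes over 72 s, if anything falls off the work surface, if the arm or the gripper's body presses on something with over 40 N, if the wrist force passes 120 N, or if a joint passes its speed limit or range.

ROBOT

A 7-joint arm with a two-finger parallel gripper is mounted at the origin on the work surface. World frame = base frame: x ahead of the robot, y to its left, z up, the work surface at z = 0. Lengths are in mm, angles in degrees, forces in N, time in s.
With the tool pointing down it reaches from about 425 to 925 mm from the base axis. Payload 6.8 kg.
Tool frame: the origin (TCP) lies between the finger pads; the fingertips stand 19 mm ahead of it and the grasp point (between the pads) is the TCP; z points along the fingers, y is the direction in which the jaws open and shut (so a half turn about z gives the same grasp; the last joint's range is limited). The gripper opens to 85 mm and grips with 20 to 120 N. Pads are 22 mm wide; open, the fingers measure 114 mm over their backs; the gripper's body (76 mm by 85 mm) begins 54 mm behind the grasp point. The pads swing forward as they close: fully open they stand 13 mm farther back than shut.
Start: joints at [60.671, 27.33, 1.283, 89.118, -0.659, 63.558, -4.761], TCP at [265.228, -620.726, 250.308] pointing down, gripper open.
Joint ranges: [-169.35, 169.35], [-19.33, 120.38], [-80.79, 83.38], [13.8, 139.57], [-78.32, 258.32], [9.67, 109.79], [-169.56, 169.56]. Speed limits (degrees/s): [136.94, 136.94, 180, 180, 180, 180, 180].

INTERFACE

Orientations are given as a 3x3 rotation matrix whose columns are the frame's x, y, z axes.
In Python, from station import sensors, capture, ticket, trace gives the robot as it stands.
- The arm moves only by the tool play_rows, never from a script. Its argument "steps" is a list of rows, each a list of 7 numbers: the shift along the world's x, y, z as a fraction of full scale, then the turn, a rotation vector about the world's x, y, z as a fraction of full scale, then the opening, from -1 (shut) to 1 (fully open). In form: [[dx, dy, dz, rx, ry, rz, hand], ...]. A call has 1 to 20 rows; each row is the pose to reach, as a shift and turn from the pose commanded when the call began; what a row does not reach only later rows make up. Full scale, the value 1, is 0.1 m for a shift and pi/4 rad for a turn. A row lasts 1/12 s, in which the tool goes at most 41.7 mm and 7.16 degrees, less where a joint would pass 70% of its speed; a pose out of reach is approached as far as the arm can. A call with a number of a shift or a turn outside -1 to 1 is refused whole. A call with a gripper value outside its range is refused whole. The fingers move at their own pace and stop on an object; "force" is the grip in N (left out, the last holds). Time passes only in rows, so rows that repeat a pose let the fingers close. It gives the time, the measured TCP pose, the force and the opening at its end, in the units of the state.
- sensors.get_obs(): the state, without advancing time (a new reading comes with each control period).
- capture(name): name is "scene" or "top" or "wrist"; returns a dict with "pixels" (480x640x3 uint8, blue, green, red), "vertical_fov" (degrees; the focal length in pixels is half the picture's height over the tangent of half this angle, whatever the lens; pixels are square), "cx", "cy" (the principal point, pixels), "k1" (the pictures are not rectified: a ray, as slopes to the right and down, at radius r is drawn at 1 + k1 r^2 times it, then the intrinsics apply), "rvec" (rotation vector, rad) and "tvec" (3), from world to camera coordinates, as OpenCV has them. Camera axes: x right, y down, z forward; pixel columns grow to the right and rows downward; lengths in mm; the calibration is good to about 2 mm. A picture is of the moment at which its call begins. There is no depth.
- ticket.sign_off(): hands the job in, once; it reports no verdict.
Trained networks look in a picture, given as the dict that the camera call returned (one of the last four; its "shot" number tells which), for a name from the list of things; names that differ only in an ending like _2 or _b are one class to them, and where a whole thing is asked for, a point or a joint stands for the part that bears it (a point fixed in the world has none). Each returns a list of dicts, best first, with "p" (0 to 1); they miss things now and then, are a little off and sometimes report something else, mostly with a low value. They report only what shows in the picture. A call takes as long as a camera call. They do not tell look-alikes from the thing itself.
- trace(picture, query): "mask" (480x640 bool, what is visible of it) and "box" ([left, top, right, bottom] in pixels, round what is visible of it).
The state is a dict: "t": time; "qpos": joint angles; "joint_velocities": joint speeds; "tau": joint torques, N m; "ee_pos": TCP position; "tcp_rot": TCP orientation; "force": force on the tool from outside, world axes, zero at the start; "torque": the same for the moment, N m; "grip_width": opening from 0.0 (shut) to 1.0 (fully open).
Only numpy, scipy, OpenCV 4.12 (cv2) and the standard library are available. Lean on these libraries where they do the work, as an engineer would, in place of code of your own. Each camera call takes 0.05 s, during which the arm holds its last target.

## Working session

There is one attempt and no reset: what is moved stays moved. The work goes in short steps, Python scripts to look and compute and a tool call to move; the robot and the scene stay as the last step left them, time stands still between calls to the robot, and variables do not carry over. Pictures are saved under pics/ and viewed, and the job is handed in when it is done.

Besides the shell and the picture viewer there is one more tool, called in YAML: its name, and indented under it one key for each argument. play_rows: Moves the arm, as the interface text tells. Shift numbers are shares of 0.1 m and turn numbers shares of pi/4 rad, none past 1 either way. Its arguments: {"type":"object","properties":{"steps":{"type":"array","items":{"type":"array","items":{"type":"number","minimum":-1,"maximum":1}}},"force":{"type":"number"}},"required":["steps"]}

```bash
ls; mkdir -p pics; cat > h.py <<'E'
import numpy as np, cv2, json
from station import sensors, capture, ticket, trace
def cam(p):
    f=240/np.tan(np.radians(p["vertical_fov"])/2)
    K=np.array([[f,0,p["cx"]],[0,f,p["cy"]],[0,0,1.]])
    D=np.array([p["k1"],0,0,0,0.])
    return K,D,np.array(p["rvec"],float).reshape(3),np.array(p["tvec"],float).reshape(3)
def proj(p,X):
    K,D,r,t=cam(p); return cv2.projectPoints(np.array(X,float).reshape(-1,1,3),r,t,K,D)[0].reshape(-1,2)
def back(p,uv,z):
    K,D,r,t=cam(p); n=cv2.undistortPoints(np.array(uv,float).reshape(-1,1,2),K,D).reshape(-1,2)
    R=cv2.Rodrigues(r)[0]; c=-R.T@t
    d=np.c_[n,np.ones(len(n))]@R
    s=(z-c[2])/d[:,2]; return c+s[:,None]*d
def save(p,name): cv2.imwrite("pics/"+name,p["pixels"])
E
python3 - <<'E'
from h import *
o=sensors.get_obs(); print({k:np.round(v,3).tolist() for k,v in o.items()})
for n in ["scene","top","wrist"]:
    p=capture(n); save(p,n+"0.png")
    print(n,p["vertical_fov"],p["k1"],p["tvec"], p["shot"])
    if n!="wrist":
      for q in ["crate_stamped","crate_plain","batten","dispatch_line","wedge","ferrule","oiler","hammer"]:
        r=trace(p,q); print(q,[(round(x["p"],2),np.round(x["box"]).tolist()) for x in r])
E
```

```text
pics
{'t': 0.0, 'qpos': [60.67, 27.378, 1.281, 89.178, -0.659, 63.558, -4.762], 'joint_velocities': [-0.089, 0.091, -0.036, -0.015, -0.014, 0.042, 0.019], 'tau': [0.0, -59.645, 1.608, -28.12, 0.012, 0.009, 0.0], 'ee_pos': [264.979, -620.21, 249.305], 'tcp_rot': [[0.92, 0.393, -0.001], [0.393, -0.92, 0.002], [-0.0, -0.002, -1.0]], 'force': [-0.503, -0.127, -1.102], 'torque': [-0.026, 0.004, -0.024], 'grip_width': 0.999}
scene 56.28458059199347 -0.02428472804924865 [ -58.15361774 -387.43362712 1428.32739012] 1
crate_stamped [(0.93, [209.0, 158.0, 275.0, 219.0]), (0.84, [327.0, 229.0, 402.0, 288.0]), (0.82, [313.0, 164.0, 372.0, 216.0])]
crate_plain [(0.93, [199.0, 245.0, 272.0, 316.0]), (0.82, [117.0, 151.0, 195.0, 212.0])]
batten [(0.91, [157.0, 232.0, 408.0, 274.0])]
dispatch_line [(0.87, [156.0, 299.0, 442.0, 371.0])]
wedge [(0.64, [298.0, 333.0, 311.0, 365.0])]
ferrule [(0.8, [282.0, 274.0, 303.0, 296.0])]
oiler [(0.6, [114.0, 251.0, 155.0, 306.0]), (0.48, [320.0, 229.0, 400.0, 291.0])]
hammer [(0.7, [418.0, 209.0, 463.0, 298.0])]
top 46.78372229243177 -0.16362113460960484 [  31.11744965  541.83460922 1099.09578119] 2
crate_stamped [(0.91, [368.0, 296.0, 454.0, 390.0]), (0.88, [248.0, 305.0, 325.0, 366.0]), (0.67, [236.0, 189.0, 314.0, 255.0])]
crate_plain [(0.77, [478.0, 314.0, 565.0, 401.0]), (0.73, [361.0, 161.0, 448.0, 232.0]), (0.38, [215.0, 217.0, 490.0, 278.0]), (0.38, [326.0, 118.0, 337.0, 143.0])]
batten [(0.44, [233.0, 191.0, 313.0, 252.0])]
dispatch_line [(0.71, [201.0, 118.0, 457.0, 188.0])]
wedge [(0.87, [324.0, 119.0, 336.0, 144.0]), (0.46, [338.0, 188.0, 357.0, 207.0])]
ferrule [(0.71, [337.0, 188.0, 355.0, 205.0]), (0.25, [325.0, 118.0, 337.0, 142.0])]
oiler [(0.97, [483.0, 175.0, 525.0, 216.0])]
hammer [(0.63, [148.0, 180.0, 218.0, 301.0])]
wrist 66.33532738586604 0.007062592608831609 [-675.52001224  -33.63580677  376.81013158] 3
```

View pics/scene0.png

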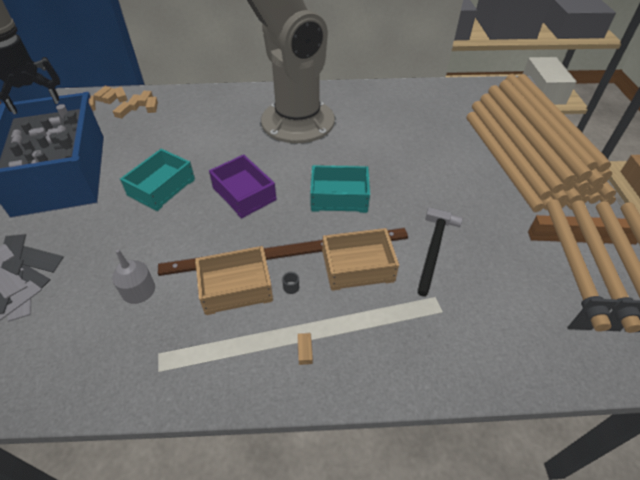

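View pics/top0.png

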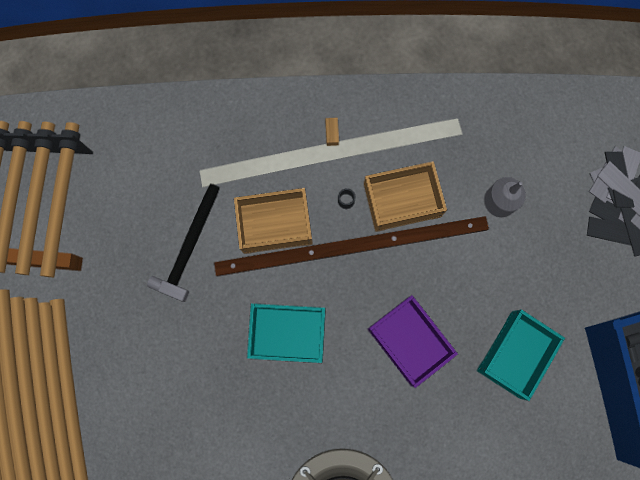

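```bash
python3 - <<'E'
from h import *
p=capture("top"); s=capture("scene")
I=p["pixels"]
c=I[100:310,140:540]; cv2.imwrite("pics/topz.png",cv2.resize(c,(800,420),interpolation=cv2.INTER_CUBIC))
# dispatch line and batten via trace
for pic,q,n in [(p,"dispatch_line","t"),(s,"dispatch_line","s"),(s,"batten","s"),(p,"wedge","t"),(p,"ferrule","t"),(p,"oiler","t"),(p,"hammer","t")]:
    r=trace(pic,q)
    if not r: continue
    m=r[0]["mask"].astype(np.uint8)
    c=max(cv2.findContours(m,0,1)[0],key=cv2.contourArea)
    box=cv2.boxPoints(cv2.minAreaRect(c))
    print(n,q,r[0]["p"],np.round(box).tolist())
    print(np.round(back(pic,box,12 if q=="batten" else 0)).tolist())
# crates: outer silhouette fit in both views
from scipy.optimize import minimize
def box3(x,y,th):
    P=[]
    for z in (4,65):
        for a,b in [(-55,-75),(55,-75),(55,75),(-55,75)]:
            P.append([x+a*np.cos(th)-b*np.sin(th),y+a*np.sin(th)+b*np.cos(th),z])
    return np.array(P)
ct=cv2.cvtColor(I,cv2.COLOR_BGR2HSV)
for name,tb,sb in [("L",(235,189,314,255),(322,229,402,288)),("R",(361,161,448,232),(195,245,275,316))]:
    ms=[]
    for pic,b in ((p,tb),(s,sb)):
        best=None
        for q in ["crate_stamped","crate_plain"]:
            for r in trace(pic,q):
                e=np.abs(np.array(r["box"])-b).max()
                if e<12 and (best is None or r["p"]>best["p"]): best=r
        ms.append((pic,best["mask"] if best else None)); print(name, best and best["p"])
    def cost(v):
        P=box3(v[0],v[1],v[2]/100); tot=0
        for pic,m in ms:
            if m is None: continue
            h=cv2.convexHull(proj(pic,P).astype(np.float32)).reshape(-1,2)
            S=8
            im=np.zeros((480,640),np.uint8); cv2.fillConvexPoly(im,np.round(h*16).astype(np.int32),1,shift=4)
            tot+=1-(im.astype(bool)&m).sum()/(im.astype(bool)|m).sum()
        return tot
    m=ms[0][1] if ms[0][1] is not None else None
    x0=back(p,[[(tb[0]+tb[2])/2,(tb[1]+tb[3])/2]],40)[0]
    best=min((minimize(cost,[x0[0],x0[1],a],method="Nelder-Mead",options=dict(initial_simplex=[[x0[0],x0[1],a],[x0[0]+10,x0[1],a],[x0[0],x0[1]+10,a],[x0[0],x0[1],a+6]])) for a in (-15,-5,5)),key=lambda r:r.fun)
    print(name,x0,best.x,best.fun)
E
```

```text
t dispatch_line 0.69 [[200.0, 168.0], [457.0, 117.0], [460.0, 134.0], [203.0, 185.0]]
[[729.0, 295.0, 0.0], [835.0, -293.0, 0.0], [794.0, -298.0, 0.0], [689.0, 286.0, 0.0]]
s dispatch_line 0.64 [[155.0, 354.0], [437.0, 294.0], [441.0, 313.0], [159.0, 372.0]]
[[793.0, -306.0, 0.0], [679.0, 296.0, 0.0], [726.0, 294.0, 0.0], [833.0, -292.0, 0.0]]
s batten 0.89 [[262.0, 246.0], [322.0, 238.0], [324.0, 252.0], [264.0, 260.0]]
[[530.0, -96.0, 12.0], [511.0, 48.0, 12.0], [555.0, 50.0, 12.0], [573.0, -90.0, 12.0]]
t wedge 0.54 [[326.0, 118.0], [338.0, 118.0], [338.0, 145.0], [326.0, 145.0]]
[[840.0, 7.0, 0.0], [839.0, -20.0, 0.0], [773.0, -18.0, 0.0], [774.0, 9.0, 0.0]]
t ferrule 0.72 [[338.0, 189.0], [355.0, 189.0], [355.0, 208.0], [338.0, 208.0]]
[[671.0, -14.0, 0.0], [669.0, -52.0, 0.0], [626.0, -50.0, 0.0], [627.0, -13.0, 0.0]]
t oiler 0.87 [[478.0, 199.0], [508.0, 169.0], [532.0, 193.0], [502.0, 224.0]]
[[638.0, -324.0, 0.0], [708.0, -401.0, 0.0], [649.0, -452.0, 0.0], [581.0, -375.0, 0.0]]
t hammer 0.78 [[145.0, 286.0], [190.0, 175.0], [229.0, 190.0], [184.0, 302.0]]
[[467.0, 412.0, 0.0], [716.0, 317.0, 0.0], [675.0, 228.0, 0.0], [431.0, 324.0, 0.0]]
L 0.81
L 0.67
L [591.1133571  122.85257121  40.        ] [594.23364771 125.53605352   9.88131325] 0.0765532200811907
R 0.61
R None
R [ 638.48024122 -154.47594637   40.        ] [ 640.02478407 -153.95149567   20.03877355] 0.04710820895522383
```

View pics/topz.png

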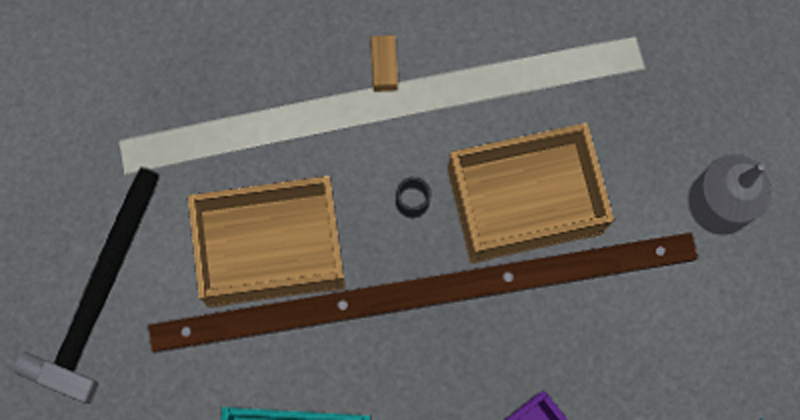

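```bash
python3 - <<'E'
from h import *
p=capture("top"); save(p,"t1.png")
Z=lambda L:[[140+(u-.5)/2,100+(v-.5)/2] for u,v in L]
def show(n,L,z):
    X=back(p,Z(L),z); print(n,np.round(X[:,:2],1).tolist(),"c",np.round(X.mean(0)[:2],1))
    for i in range(len(L)): 
        d=X[(i+1)%len(L)]-X[i]; print("   len",round(np.hypot(*d[:2]),1),"ang",round(np.degrees(np.arctan2(d[1],d[0])),2))
show("batten",[(150,325),(693,234),(697,260),(155,352)],12)
show("line",[(120,143),(637,38),(645,68),(126,174)],0)
show("L",[(190,196),(329,178),(344,277),(205,297)],65)
show("R",[(450,154),(587,125),(612,218),(475,248)],65)
show("ferr",[(397,195),(431,195)],35)
E
```

```text
batten [[513.2, 255.3], [595.8, -336.5], [566.7, -338.5], [483.9, 249.7]] c [539.9 -42.5]
   len 597.5 ang -82.06
   len 29.2 ang -176.11
   len 594.0 ang 98.01
   len 29.8 ang 10.73
line [[722.5, 294.2], [831.1, -296.4], [794.2, -302.4], [686.0, 286.6]] c [758.5  -4.5]
   len 600.5 ang -79.58
   len 37.4 ang -170.8
   len 598.9 ang 100.41
   len 37.3 ang 11.76
L [[640.0, 203.3], [654.6, 57.6], [549.0, 44.5], [532.4, 187.5]] c [594.  123.2]
   len 146.5 ang -84.29
   len 106.4 ang -172.91
   len 144.0 ang 96.6
   len 108.7 ang 8.38
R [[676.9, -69.7], [705.3, -216.6], [603.2, -235.8], [575.3, -91.1]] c [ 640.2 -153.3]
   len 149.7 ang -79.06
   len 103.9 ang -169.4
   len 147.4 ang 100.9
   len 103.8 ang 11.88
ferr [[642.2, -13.4], [641.1, -49.7]] c [641.6 -31.5]
   len 36.3 ang -91.7
   len 36.3 ang 88.3
```

```bash
python3 - <<'E'
from h import *
p=capture("top")
print(np.round(back(p,[[250,304],[326,307],[412,296],[370,327],[456,352],[520,310]],65)))
E
```

```text
[[ 418.  172.   65.]
 [ 408.   19.   65.]
 [ 424. -155.   65.]
 [ 365.  -67.   65.]
 [ 309. -238.   65.]
 [ 387. -376.   65.]]
```

play_rows:
  steps:
    - [0.3, 0.4, 0, 0, 0, -0.1, 0]
    - [0.5, 0.8, 0, 0, 0, -0.2, 0]
    - [0.6, 1, 0, 0, 0, -0.336, 0]
    - [0.6, 1, 0, 0, 0, -0.336, 0]

```text
t: 2.23
ee_pos: [331.0, -513.8, 250.2]
tcp_rot: [[0.99, 0.143, 0.003], [0.143, -0.99, 0.004], [0.003, -0.004, -1.0]]
force: [0.0, 0.2, -0.4]
grip_width: 0.505
```

play_rows:
  steps:
    - [0.15, 0.4, 0, 0, 0, 0, 0]
    - [0.25, 0.75, 0, 0, 0, 0, 0]
    - [0.35, 1, 0, 0, 0, 0, 0]

```text
t: 2.48
ee_pos: [360.9, -417.9, 250.3]
tcp_rot: [[0.99, 0.141, 0.0], [0.141, -0.99, 0.001], [0.0, -0.001, -1.0]]
force: [0.1, -0.2, 0.5]
grip_width: 0.498
```

play_rows:
  steps:
    - [0.15, 0.4, 0, 0, 0, 0, 0]
    - [0.25, 0.75, 0, 0, 0, 0, 0]
    - [0.35, 1, 0, 0, 0, 0, 0]

```text
t: 2.73
ee_pos: [395.9, -317.5, 250.5]
tcp_rot: [[0.99, 0.142, 0.0], [0.142, -0.99, 0.001], [0.0, -0.001, -1.0]]
force: [-0.0, 0.2, -0.6]
grip_width: 0.5
```

play_rows:
  steps:
    - [0.15, 0.4, 0, 0, 0, 0, 0]
    - [0.25, 0.75, 0, 0, 0, 0, 0]
    - [0.35, 1, 0, 0, 0, 0, 0]

```text
t: 2.98
ee_pos: [430.8, -217.5, 250.6]
tcp_rot: [[0.99, 0.142, 0.001], [0.142, -0.99, 0.0], [0.001, -0.0, -1.0]]
force: [-0.1, -0.1, 0.8]
grip_width: 0.501
```

play_rows:
  steps:
    - [0.15, 0.4, 0, 0, 0, 0, 0]
    - [0.25, 0.75, 0, 0, 0, 0, 0]
    - [0.35, 1, 0, 0, 0, 0, 0]

```text
t: 3.23
ee_pos: [465.9, -117.4, 250.8]
tcp_rot: [[0.99, 0.143, 0.001], [0.143, -0.99, 0.001], [0.001, -0.0, -1.0]]
force: [0.2, -0.3, 0.4]
grip_width: 0.5
```

play_rows:
  steps:
    - [0.15, 0.4, 0, 0, 0, 0, 0]
    - [0.25, 0.75, 0, 0, 0, 0, 0]
    - [0.35, 1, 0, 0, 0, 0, 0]

```text
t: 3.48
ee_pos: [500.9, -17.1, 250.8]
tcp_rot: [[0.99, 0.143, 0.001], [0.143, -0.99, 0.001], [0.001, -0.001, -1.0]]
force: [0.1, -0.1, 0.6]
grip_width: 0.502
```

play_rows:
  steps:
    - [0.15, 0.4, -0.3, 0, 0, 0, 0]
    - [0.25, 0.75, -0.6, 0, 0, 0, 0]
    - [0.35, 1, -0.8, 0, 0, 0, 0]
    - [0.35, 1, -0.8, 0, 0, 0, 0]

```text
t: 3.82
ee_pos: [534.4, 85.2, 167.0]
tcp_rot: [[0.989, 0.147, -0.004], [0.147, -0.989, 0.003], [-0.003, -0.003, -1.0]]
force: [-0.6, 0.3, -0.2]
grip_width: 0.503
```

play_rows:
  steps:
    - [0.2, 0.2, -0.2, 0, 0, 0, 0]
    - [0.34, 0.36, -0.4, 0, 0, 0, 0]
    - [0.34, 0.36, -0.4, 0, 0, 0, 0]
    - [0.34, 0.36, -0.4, 0, 0, 0, 0]

```text
t: 4.15
ee_pos: [568.9, 115.6, 129.2]
tcp_rot: [[0.99, 0.141, -0.002], [0.141, -0.99, -0.0], [-0.002, -0.0, -1.0]]
force: [-1.2, -0.1, -1.2]
grip_width: 0.5
```

```bash
python3 - <<'E'
from h import *
o=sensors.get_obs(); R=np.array(o["tcp_rot"]);t=np.array(o["ee_pos"]);print(t)
s=capture("scene")
for d in (6,12,19,25): print(d,proj(s,[t+R@[0,sg*21,d] for sg in (1,-1)]).round(1).tolist())
I=s["pixels"][120:300,290:430]; cv2.imwrite("pics/s1.png",cv2.resize(I,None,fx=4,fy=4,interpolation=cv2.INTER_CUBIC)[:600])
w=capture("wrist"); save(w,"w1.png")
E
```

```text
[568.87829038 115.62879893 129.22216931]
6 [[345.4, 224.7], [364.3, 222.0]]
12 [[345.3, 226.6], [364.1, 223.9]]
19 [[345.1, 228.8], [363.8, 226.1]]
25 [[345.0, 230.6], [363.6, 227.9]]
```

View pics/s1.png

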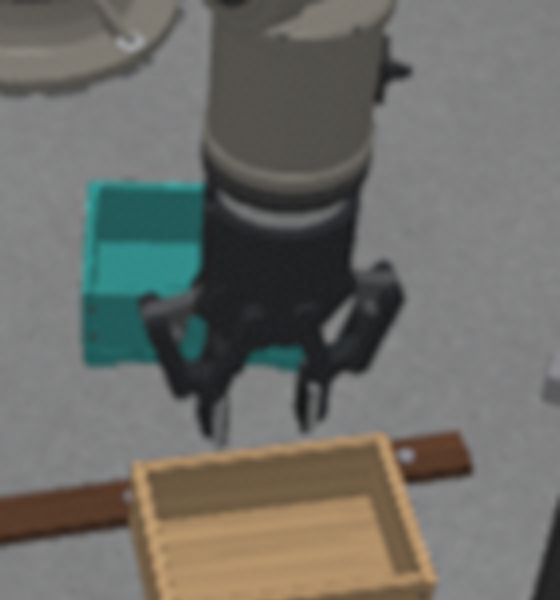

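View pics/w1.png

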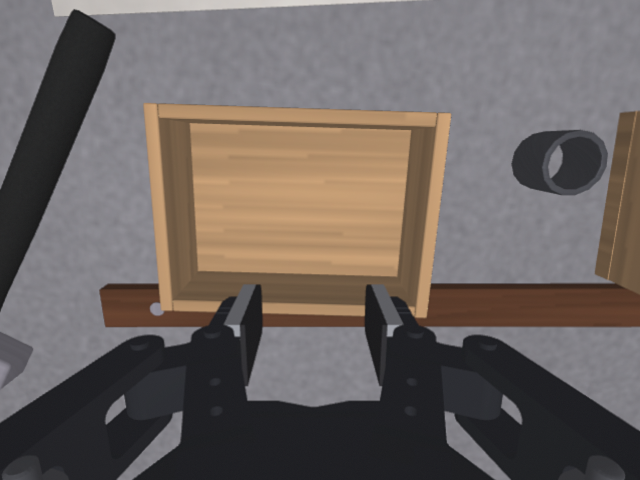

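```bash
python3 - <<'E'
from h import *
w=capture("wrist")
X=back(w,[[146,104],[450,113],[427,317],[162,310]],65);print(X.round(1),X.mean(0))
print(back(w,[[107,284],[140,284],[432,284],[590,284]],12).round(1))
print(back(w,[[101,326],[640,326]],12).round(1))
for z in (110,105): print(back(w,[[262,286],[365,286]],z).round(1))
E
```

```text
[[639.8 205.1  65. ]
 [656.2  58.5  65. ]
 [547.9  45.8  65. ]
 [531.8 194.   65. ]] [593.90798032 125.83989509  65.        ]
[[518.  252.6  12. ]
 [521.2 229.8  12. ]
 [549.3  26.2  12. ]
 [564.7 -83.6  12. ]]
[[ 484.6  257.1   12. ]
 [ 538.3 -129.9   12. ]]
[[572.7 136.  110. ]
 [578.6  93.1 110. ]]
[[570.6 136.4 105. ]
 [576.7  92.1 105. ]]
```

play_rows:
  steps:
    - [0, 0.05, -0.35, 0, 0, 0, 0]
    - [0, 0.05, -0.66, 0, 0, 0, 0]
    - [0, 0.05, -0.66, 0, 0, 0, 0]
    - [0, 0.05, -0.66, 0, 0, 0, 0]
    - [0, 0.05, -0.66, 0, 0, 0, 0]

```text
t: 4.72
ee_pos: [570.2, 119.8, 66.2]
tcp_rot: [[0.99, 0.138, 0.002], [0.138, -0.99, 0.0], [0.002, 0.0, -1.0]]
force: [1.0, 0.3, 1.3]
grip_width: 0.5
```

play_rows:
  steps:
    - [-0.04, -0.01, 0, 0, 0, 0, 0]
    - [-0.08, -0.01, 0, 0, 0, 0, 0]
    - [-0.1, -0.02, 0, 0, 0, 0, 0]
    - [-0.12, -0.02, 0, 0, 0, 0, 0]
    - [-0.14, -0.02, 0, 0, 0, 0, 0]
    - [-0.16, -0.02, 0, 0, 0, 0, 0]
    - [-0.16, -0.02, 0, 0, 0, 0, 0]

```text
t: 5.3
ee_pos: [554.6, 118.6, 65.3]
tcp_rot: [[0.99, 0.139, 0.003], [0.139, -0.99, 0.001], [0.003, -0.0, -1.0]]
force: [4.2, 0.8, 4.0]
grip_width: 0.496
```

```bash
python3 - <<'E'
from h import *
w=capture("wrist"); save(w,"w2.png")
s=capture("scene");I=s["pixels"][120:300,290:430]; cv2.imwrite("pics/s2.png",cv2.resize(I,None,fx=4,fy=4,interpolation=cv2.INTER_CUBIC)[120:720])
E
```

```text
(no output)
```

View pics/s2.png

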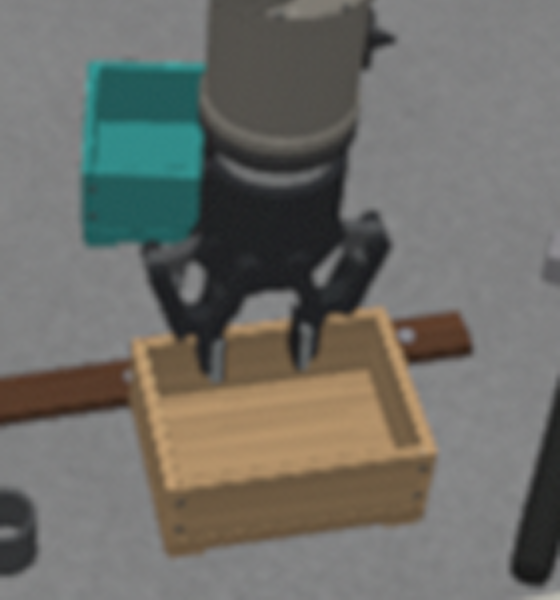

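View pics/w2.png

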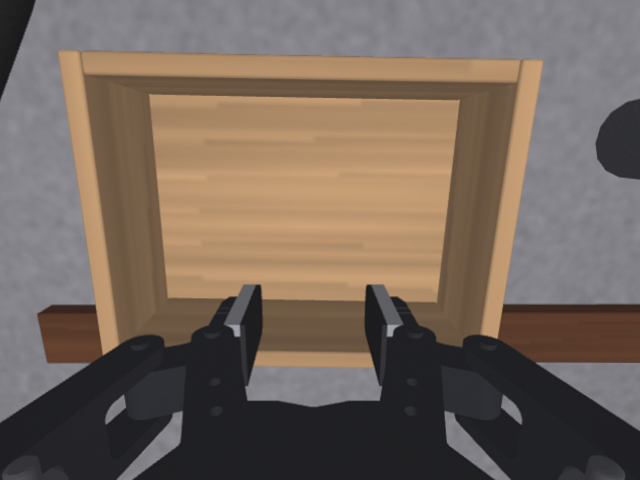

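```bash
python3 - <<'E'
import numpy as np
for th in range(0,56,5):
    t=np.radians(th);f=t/2
    c=np.array([12*np.tan(t)+7*np.cos(t)-45*np.sin(t),7*np.sin(t)+45*np.cos(t)])
    T=c+11*np.array([np.cos(f),np.sin(f)])+19*np.array([-np.sin(f),np.cos(f)])-[18,64]
    print(th,"X",T[0].round(1),"xyz",(T[0]*.99).round(1),(T[0]*.139).round(1),T[1].round(1),"rot",(f*.139*4/np.pi).round(3),(-f*.99*4/np.pi).round(3))
E
```

```text
0 X 0.0 xyz 0.0 0.0 0.0 rot 0.0 -0.0
5 X -3.7 xyz -3.7 -0.5 0.9 rot 0.008 -0.055
10 X -7.5 xyz -7.4 -1.0 1.4 rot 0.015 -0.11
15 X -11.2 xyz -11.1 -1.6 1.6 rot 0.023 -0.165
20 X -14.9 xyz -14.8 -2.1 1.3 rot 0.031 -0.22
25 X -18.5 xyz -18.3 -2.6 0.7 rot 0.039 -0.275
30 X -21.8 xyz -21.6 -3.0 -0.3 rot 0.046 -0.33
35 X -24.9 xyz -24.6 -3.5 -1.7 rot 0.054 -0.385
40 X -27.7 xyz -27.4 -3.8 -3.4 rot 0.062 -0.44
45 X -30.0 xyz -29.7 -4.2 -5.5 rot 0.07 -0.495
50 X -31.7 xyz -31.4 -4.4 -7.8 rot 0.077 -0.55
55 X -32.7 xyz -32.4 -4.5 -10.5 rot 0.085 -0.605
```

play_rows:
  steps:
    - [-0.02, 0, 0, 0, 0, 0, 0]
    - [-0.04, -0.01, 0, 0, 0, 0, 0]
    - [-0.04, -0.01, 0, 0, 0, 0, 0]

```text
t: 5.65
ee_pos: [551.0, 118.4, 65.1]
tcp_rot: [[0.99, 0.14, 0.004], [0.14, -0.99, 0.002], [0.004, -0.001, -1.0]]
force: [7.1, 2.4, 0.8]
grip_width: 0.5
```

play_rows:
  steps:
    - [-0.04, 0, 0.01, 0.01, -0.055, 0, 0]
    - [-0.07, -0.01, 0.01, 0.015, -0.11, 0, 0]
    - [-0.11, -0.02, 0.02, 0.02, -0.165, 0, 0]
    - [-0.15, -0.02, 0.01, 0.03, -0.22, 0, 0]
    - [-0.18, -0.03, 0.01, 0.04, -0.275, 0, 0]
    - [-0.22, -0.03, 0, 0.046, -0.33, 0, 0]
    - [-0.22, -0.03, 0, 0.046, -0.33, 0, 0]
    - [-0.22, -0.03, 0, 0.046, -0.33, 0, 0]

```text
t: 6.32
ee_pos: [527.3, 115.1, 64.6]
tcp_rot: [[0.956, 0.141, 0.256], [0.136, -0.99, 0.036], [0.259, 0.0, -0.966]]
force: [5.0, 0.4, 3.9]
grip_width: 0.501
```

```bash
python3 - <<'E'
from h import *
s=capture("scene");I=s["pixels"][150:300,290:430]; cv2.imwrite("pics/s3.png",cv2.resize(I,None,fx=4,fy=4,interpolation=cv2.INTER_CUBIC))
E
```

```text
(no output)
```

View pics/s3.png

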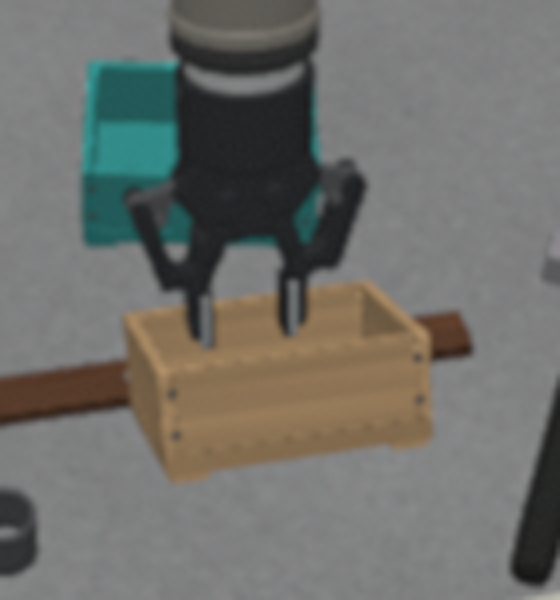

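```bash
cat > tilt.py <<'E'
from h import *
from scipy.optimize import least_squares
def fit(s,uv,pts,x0,yaw=8,fy=True):
    e=np.array([np.cos(np.radians(yaw)),np.sin(np.radians(yaw)),0]);n=np.array([-e[1],e[0],0]);k=np.array([0,0,1.])
    def P(v):
        t=np.radians(v[2]); o=np.array([v[0],v[1],0])
        return [o+e*(x*np.cos(t)-z*np.sin(t))+n*y+k*(x*np.sin(t)+z*np.cos(t)) for x,y,z in pts]
    r=least_squares(lambda v:(proj(s,P(v))-uv).ravel(),x0)
    return r.x.round(1),np.abs(r.fun).max().round(1)
E
python3 - <<'E'
from tilt import *
s=capture("scene")
uv=np.array([[166,376],[428,345],[430,440],[180,479]])/4+[290,150]
print(fit(s,uv,[(110,-75,65),(110,75,65),(110,75,0),(110,-75,0)],[535,119,20]))
E
```

```text
(array([511. , 126.2,  18.3]), np.float64(2.1))
```

play_rows:
  steps:
    - [-0.03, 0, -0.01, 0.01, -0.055, 0, 0]
    - [-0.06, -0.01, -0.03, 0.016, -0.11, 0, 0]
    - [-0.08, -0.01, -0.05, 0.024, -0.165, 0, 0]
    - [-0.08, -0.01, -0.05, 0.024, -0.165, 0, 0]
    - [-0.08, -0.01, -0.05, 0.024, -0.165, 0, 0]

```text
t: 6.83
ee_pos: [523.9, 112.8, 66.4]
tcp_rot: [[0.918, 0.145, 0.37], [0.136, -0.989, 0.05], [0.373, 0.004, -0.928]]
force: [4.6, -1.0, 0.0]
grip_width: 0.501
```

```bash
python3 - <<'E'
from h import *
s=capture("scene");I=s["pixels"][150:300,290:430]; cv2.imwrite("pics/s4.png",cv2.resize(I,None,fx=4,fy=4,interpolation=cv2.INTER_CUBIC))
E
```

```text
(no output)
```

View pics/s4.png

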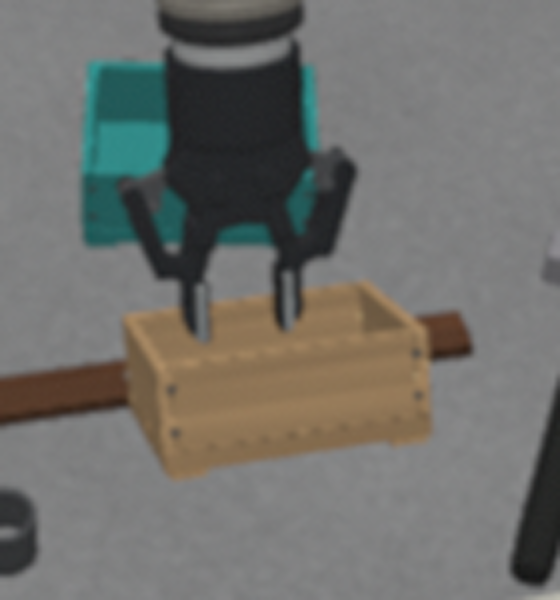

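```bash
python3 - <<'E'
from h import *
for i in range(3):
    o=sensors.get_obs(); print({k:np.round(o[k],2).tolist() for k in ("t","qpos","ee_pos","force","torque","joint_velocities","tau")})
    capture("scene")
E
```

```text
{'t': 6.88, 'qpos': [-13.28, 24.25, -10.01, 130.98, 69.0, 9.9, -169.01], 'ee_pos': [523.65, 112.79, 66.46], 'force': [4.09, 2.08, 0.29], 'torque': [0.24, -0.55, -0.11], 'joint_velocities': [-0.99, 0.26, 1.53, -0.98, -20.63, -0.05, -0.95], 'tau': [0.27, -41.06, -0.38, -12.06, -0.21, 0.25, -4.59]}
{'t': 6.93, 'qpos': [-13.33, 24.26, -9.93, 130.93, 68.17, 9.9, -169.27], 'ee_pos': [523.61, 112.66, 66.36], 'force': [4.54, 1.71, 1.23], 'torque': [0.07, -0.67, -0.2], 'joint_velocities': [-0.84, 0.12, 1.54, -0.8, -11.2, -0.05, -5.13], 'tau': [-0.33, -41.49, -1.31, -10.55, 1.81, -0.16, 0.69]}
{'t': 6.98, 'qpos': [-13.37, 24.26, -9.86, 130.9, 67.82, 9.89, -169.45], 'ee_pos': [523.69, 112.59, 66.36], 'force': [4.42, -0.69, 2.15], 'torque': [0.01, -0.69, -0.01], 'joint_velocities': [-0.75, 0.01, 1.04, -0.25, -3.75, -0.37, -1.9], 'tau': [-0.35, -41.21, -1.32, -10.77, 0.75, -0.18, 0.36]}
```

play_rows:
  steps:
    - [0.05, 0.01, 0.07, -0.01, 0.07, 0, 0]
    - [0.06, 0.01, 0.08, -0.02, 0.14, 0, 0]
    - [0.07, 0.01, 0.08, -0.03, 0.2, 0, 0]
    - [0.08, 0.01, 0.08, -0.038, 0.27, 0, 0]
    - [0.08, 0.01, 0.08, -0.038, 0.27, 0, 0]
    - [0.08, 0.01, 0.08, -0.038, 0.27, 0, 0]

```text
t: 7.53
ee_pos: [532.4, 114.8, 74.8]
tcp_rot: [[0.977, 0.136, 0.165], [0.134, -0.991, 0.026], [0.167, -0.003, -0.986]]
force: [4.0, 1.2, 6.4]
grip_width: 0.496
```

```bash
cat > st.py <<'E'
from h import *
o=sensors.get_obs()
d={k:np.round(o[k],3).tolist() for k in ("t","qpos","ee_pos","tcp_rot","force","grip_width")}
open("log.jsonl","a").write(json.dumps(d)+"\n"); print(d["t"],np.round(d["qpos"],1).tolist(),np.round(d["ee_pos"],1).tolist(),np.round(d["force"],1).tolist())
R=np.array(d["tcp_rot"]); print("tilt",np.degrees(np.arctan2(R[0,2]*.99+R[1,2]*.139,-R[2,2])).round(1))
E
python3 st.py; python3 - <<'E'
from h import *
s=capture("scene");I=s["pixels"][150:300,290:430]; cv2.imwrite("pics/s5.png",cv2.resize(I,None,fx=4,fy=4,interpolation=cv2.INTER_CUBIC))
E
```

```text
7.533 [6.2, 28.9, -31.8, 120.0, 35.4, 29.9, -133.4] [532.4, 114.8, 74.8] [4.0, 1.2, 6.4]
tilt 9.6
```

View pics/s5.png

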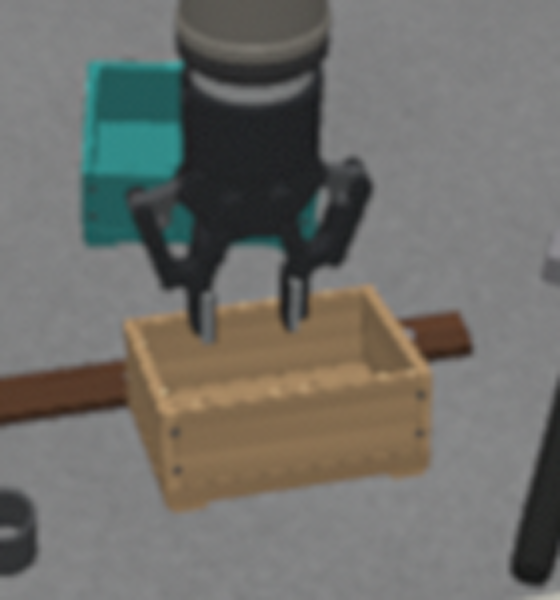

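play_rows:
  steps:
    - [0.02, 0, -0.05, 0, 0, 0, 0]
    - [0.04, 0.01, -0.09, 0, 0, 0, 0]
    - [0.02, 0, -0.1, 0, 0, 0, 0]
    - [0, 0, -0.11, 0, 0, 0, 0]
    - [-0.02, 0, -0.125, 0, 0, 0, 0]
    - [-0.03, 0, -0.13, 0, 0, 0, 0]
    - [-0.03, 0, -0.13, 0, 0, 0, 0]

```text
t: 8.17
ee_pos: [528.0, 114.7, 61.5]
tcp_rot: [[0.977, 0.138, 0.165], [0.136, -0.99, 0.024], [0.167, -0.001, -0.986]]
force: [4.3, 0.5, 5.0]
grip_width: 0.5
```

```bash
python3 st.py; python3 - <<'E'
from h import *
s=capture("scene");I=s["pixels"][150:300,290:430]; cv2.imwrite("pics/s6.png",cv2.resize(I,None,fx=4,fy=4,interpolation=cv2.INTER_CUBIC))
E
```

```text
8.167 [4.8, 29.8, -30.3, 120.9, 37.2, 28.2, -135.3] [528.0, 114.7, 61.5] [4.3, 0.5, 5.0]
tilt 9.6
```

View pics/s6.png

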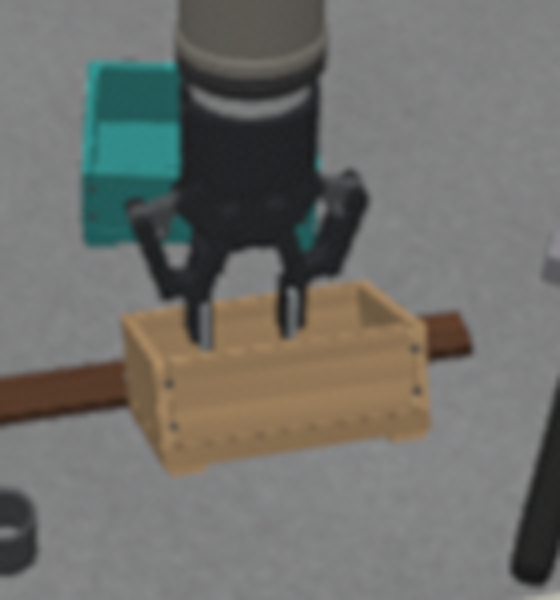

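```bash
cat > tilt2.py <<'E'
from h import *
from scipy.optimize import least_squares
def model(hx,hy,th,yaw,hs=12):
    e=np.array([np.cos(np.radians(yaw)),np.sin(np.radians(yaw)),0]);n=np.array([-e[1],e[0],0]);k=np.array([0,0,1.])
    t=np.radians(th);o=np.array([hx,hy,0])+e*hs*np.tan(t)
    return lambda pts:[o+e*(x*np.cos(t)-z*np.sin(t))+n*y+k*(x*np.sin(t)+z*np.cos(t)) for x,y,z in pts]
BOX=[(x,y,z) for x in (0,110) for y in (-75,75) for z in (0,65)]
ED=[(i,j) for i in range(8) for j in range(i+1,8) if sum(a!=b for a,b in zip(BOX[i],BOX[j]))==1]
def overlay(s,M,fn,roi,f=4):
    u0,v0,u1,v1=roi
    I=cv2.resize(s["pixels"][v0:v1,u0:u1],None,fx=f,fy=f,interpolation=cv2.INTER_CUBIC)
    P=((proj(s,M(BOX))-[u0,v0]+.5)*f).round().astype(int)
    for i,j in ED: cv2.line(I,tuple(map(int,P[i])),tuple(map(int,P[j])),(0,0,255),1,cv2.LINE_AA)
    cv2.imwrite("pics/"+fn,I)
E
python3 - <<'E'
from tilt2 import *
s=capture("scene")
uv=np.array([[165,368],[425,338],[428,434],[170,472]])/4+[290,150]
pts=[(110,-75,65),(110,75,65),(110,75,0),(110,-75,0)]
r=least_squares(lambda v:(proj(s,model(534,v[0],v[1],8)(pts))-uv).ravel(),[119,35]);print(r.x,r.fun.round(1))
r=least_squares(lambda v:(proj(s,model(v[2],v[0],v[1],v[3])(pts))-uv).ravel(),[119,35,534,8]);print(r.x,r.fun.round(1))
overlay(s,model(534,121,30,8),"o1.png",(290,150,430,300))
E
```

```text
[122.51471496  32.06277447] [-2.1 -0.2  1.1 -2.7  1.7  1.5 -0.6  2.3]
[125.33577832  18.90923677 503.31295928   7.14014667] [-0.6  0.8  1.5 -0.7 -0.3  0.1 -0.7 -0.3]
```

View pics/o1.png

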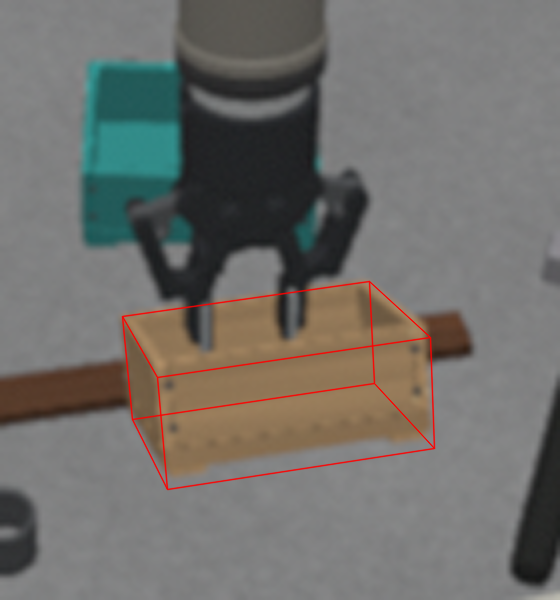

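play_rows:
  steps:
    - [-0.02, 0, -0.02, 0, 0, 0, 0]
    - [-0.03, 0, -0.04, 0, 0, 0, 0]
    - [-0.04, -0.01, -0.06, 0, 0, 0, 0]
    - [-0.04, -0.01, -0.06, 0, 0, 0, 0]

```text
t: 8.6
ee_pos: [522.7, 113.7, 54.9]
tcp_rot: [[0.977, 0.14, 0.163], [0.138, -0.99, 0.024], [0.165, -0.001, -0.986]]
force: [3.5, 1.3, 3.9]
grip_width: 0.498
```

```bash
python3 st.py; python3 - <<'E'
from tilt2 import *
s=capture("scene")
K,D,r,t=cam(s); print(-cv2.Rodrigues(r)[0].T@t)
overlay(s,model(534,121,40,8),"o2.png",(290,150,430,300))
E
```

```text
8.6 [4.2, 30.0, -29.6, 121.7, 38.0, 27.2, -136.2] [522.7, 113.7, 54.9] [3.5, 1.3, 3.9]
tilt 9.5
[1224.17849859    1.87103766  833.66017948]
```

View pics/o2.png

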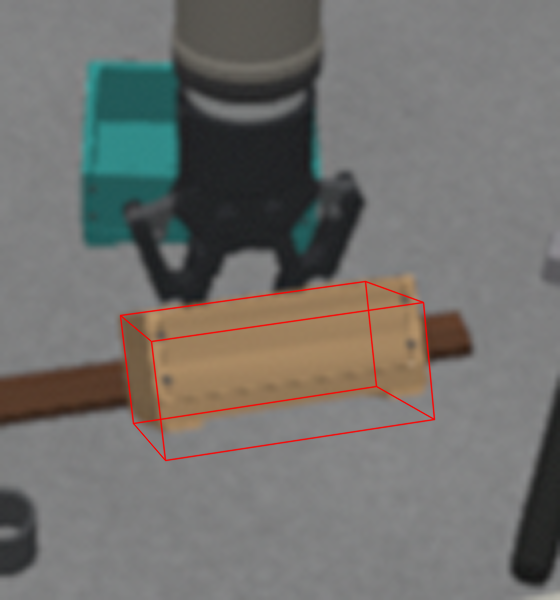

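```bash
python3 - <<'E'
from tilt2 import *
s=capture("scene")
uv=np.array([[154,311],[412,278],[425,392],[163,431],[122,317]])/4+[290,150]
pts=[(110,-75,65),(110,75,65),(110,75,0),(110,-75,0),(0,-75,65)]
for hs in (0,12):
  for hx in (526,530,534,538):
    r=least_squares(lambda v:(proj(s,model(hx,v[0],v[1],8,hs)(pts))-uv).ravel(),[119,45]);print(hs,hx,r.x,r.fun.round(1))
r=least_squares(lambda v:(proj(s,model(v[2],v[0],v[1],v[3],0)(pts))-uv).ravel(),[119,45,534,8]);print(r.x,r.fun.round(1))
overlay(s,model(530,122.5,48,8,0),"o3.png",(290,150,430,300))
w=capture("wrist"); save(w,"w3.png")
t=capture("top"); cv2.imwrite("pics/t3.png",cv2.resize(t["pixels"][150:290,200:340],None,fx=4,fy=4,interpolation=cv2.INTER_CUBIC))
E
```

```text
0 526 [123.49923747  40.04824852] [-1.3  0.7  1.3 -0.5  0.8 -0.1 -0.1  0.2 -1.  -6.5]
0 530 [123.59506     41.63319332] [-1.5  0.6  1.3 -0.7  1.  -0.  -0.1  0.2 -0.9 -5.3]
0 534 [123.70475792  43.22010256] [-1.6  0.5  1.2 -0.8  1.2  0.  -0.1  0.3 -0.9 -4.2]
0 538 [123.82825431  44.80955829] [-1.7  0.4  1.2 -0.9  1.4  0.1 -0.1  0.4 -0.9 -3. ]
12 526 [122.19416995  44.86550597] [-1.7  0.3  1.2 -1.   1.4 -0.1 -0.1  0.3 -0.9 -3. ]
12 530 [122.23198334  46.70694906] [-1.9  0.3  1.1 -1.   1.6  0.  -0.1  0.4 -0.8 -1.6]
12 534 [122.27649617  48.55864115] [-2.1  0.4  1.  -1.   1.8  0.1 -0.   0.5 -0.8 -0. ]
12 538 [122.32487753  50.41726842] [-2.2  0.4  1.  -0.9  2.1  0.2 -0.   0.6 -0.7  1.5]
[124.47939938  48.47526455 547.13446628   7.41278407] [-2.1  0.1  1.2 -0.7  1.8  0.4 -0.3  0.2 -0.5 -0.4]
```

View pics/o3.png

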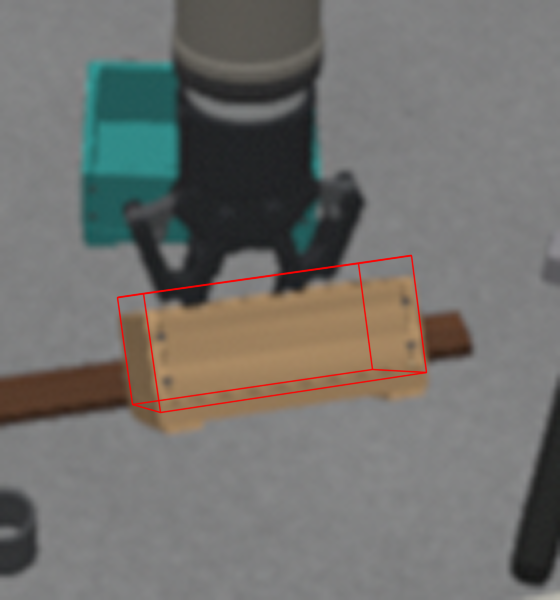

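View pics/w3.png

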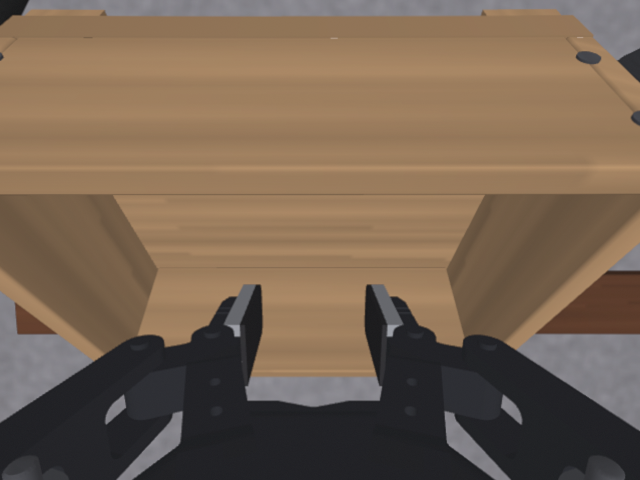

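View pics/t3.png

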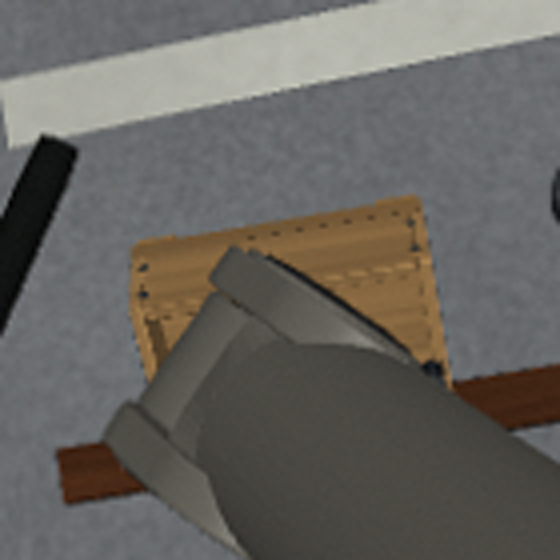

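play_rows:
  steps:
    - [0, 0, -0.01, 0, 0, 0, 0]
    - [-0.01, 0, -0.02, 0, 0, 0, 0]
    - [-0.01, 0, -0.025, 0, 0, 0, 0]
    - [-0.01, 0, -0.025, 0, 0, 0, 0]

```text
t: 9.13
ee_pos: [521.4, 113.4, 52.4]
tcp_rot: [[0.977, 0.14, 0.162], [0.138, -0.99, 0.023], [0.164, -0.0, -0.986]]
force: [0.3, -0.2, 7.6]
grip_width: 0.502
```

```bash
python3 st.py; python3 - <<'E'
from tilt2 import *
s=capture("scene")
overlay(s,model(534,122.5,54,8,12),"o4.png",(290,150,430,300))
I=s["pixels"][150:300,290:430]; cv2.imwrite("pics/s7.png",cv2.resize(I,None,fx=4,fy=4,interpolation=cv2.INTER_CUBIC))
E
```

```text
9.133 [4.0, 30.2, -29.3, 121.9, 38.4, 26.9, -136.6] [521.4, 113.4, 52.4] [0.3, -0.2, 7.6]
tilt 9.4
```

View pics/o4.png

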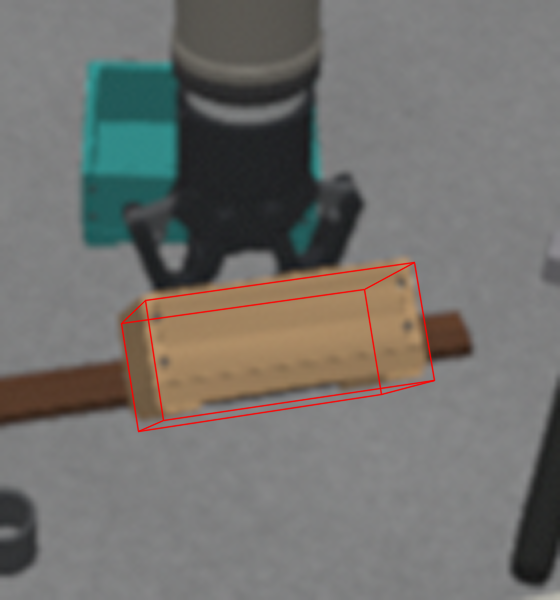

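View pics/s7.png

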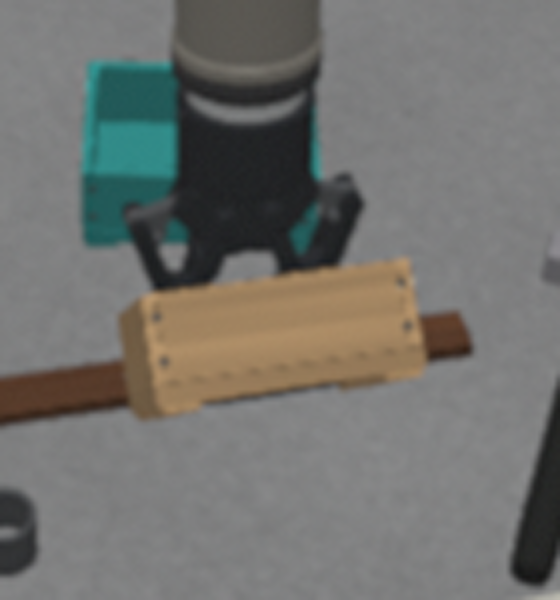

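```bash
python3 - <<'E'
from tilt2 import *
s=capture("scene")
I=s["pixels"][232:262,318:403]; cv2.imwrite("pics/s8.png",cv2.convertScaleAbs(cv2.resize(I,None,fx=9,fy=9,interpolation=cv2.INTER_NEAREST),alpha=1.4))
E
```

```text
(no output)
```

View pics/s8.png

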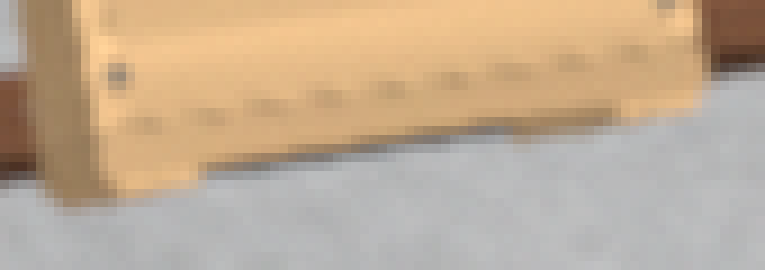

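play_rows:
  steps:
    - [0, 0, -0.01, 0, 0, 0, 0]
    - [0, 0, -0.015, 0, 0, 0, 0]
    - [0, 0, -0.015, 0, 0, 0, 0]

```text
t: 9.48
ee_pos: [521.3, 113.3, 50.9]
tcp_rot: [[0.977, 0.14, 0.162], [0.138, -0.99, 0.023], [0.164, -0.0, -0.987]]
force: [0.7, 0.4, 7.9]
grip_width: 0.499
```

```bash
python3 st.py; python3 - <<'E'
from tilt2 import *
s=capture("scene")
I=s["pixels"][212:262,318:403]; cv2.imwrite("pics/s9.png",cv2.convertScaleAbs(cv2.resize(I,None,fx=9,fy=9,interpolation=cv2.INTER_NEAREST),alpha=1.4))
E
```

```text
9.483 [3.8, 30.3, -29.2, 121.9, 38.6, 26.8, -136.8] [521.3, 113.3, 50.9] [0.7, 0.4, 7.9]
tilt 9.4
```

View pics/s9.png

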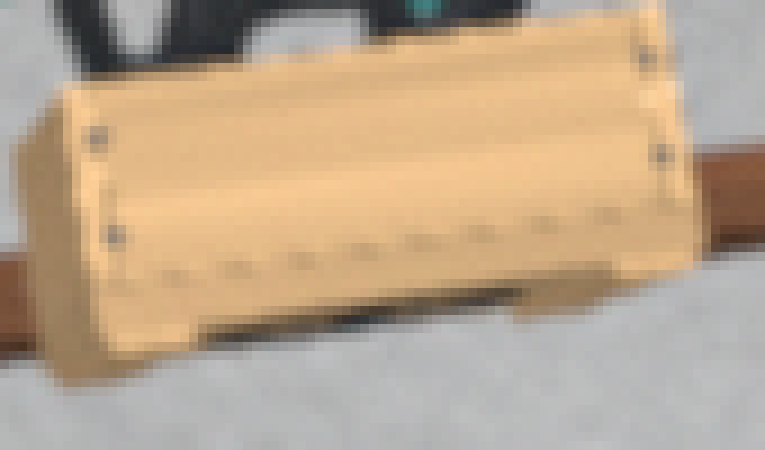

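play_rows:
  steps:
    - [0.01, 0, 0.03, 0, 0, 0, 0]
    - [0.02, 0, 0.05, 0, 0, 0, 0]
    - [0.04, 0, 0.08, 0, 0, 0, 0]
    - [0.06, 0.01, 0.105, 0, 0, 0, 0]
    - [0.08, 0.01, 0.13, 0, 0, 0, 0]
    - [0.11, 0.01, 0.14, 0, 0, 0, 0]
    - [0.135, 0.02, 0.15, 0, 0, 0, 0]
    - [0.16, 0.02, 0.155, 0, 0, 0, 0]
    - [0.19, 0.03, 0.16, 0, 0, 0, 0]
    - [0.22, 0.03, 0.16, 0, 0, 0, 0]
    - [0.25, 0.03, 0.16, 0, 0, 0, 0]
    - [0.28, 0.04, 0.16, 0, 0, 0, 0]
    - [0.31, 0.04, 0.16, 0, 0, 0, 0]
    - [0.34, 0.05, 0.16, 0, 0, 0, 0]
    - [0.34, 0.05, 0.16, 0, 0, 0, 0]

```text
t: 10.78
ee_pos: [555.0, 117.6, 65.9]
tcp_rot: [[0.977, 0.14, 0.16], [0.139, -0.99, 0.022], [0.162, 0.001, -0.987]]
force: [3.0, 0.7, 0.8]
grip_width: 0.498
```

```bash
python3 st.py; python3 - <<'E'
from tilt2 import *
s=capture("scene")
overlay(s,model(534,122.5,0,8,12),"o5.png",(290,150,430,300))
E
```

```text
10.783 [5.6, 31.4, -31.1, 117.0, 36.1, 31.0, -132.8] [555.0, 117.6, 65.9] [3.0, 0.7, 0.8]
tilt 9.3
```

View pics/o5.png

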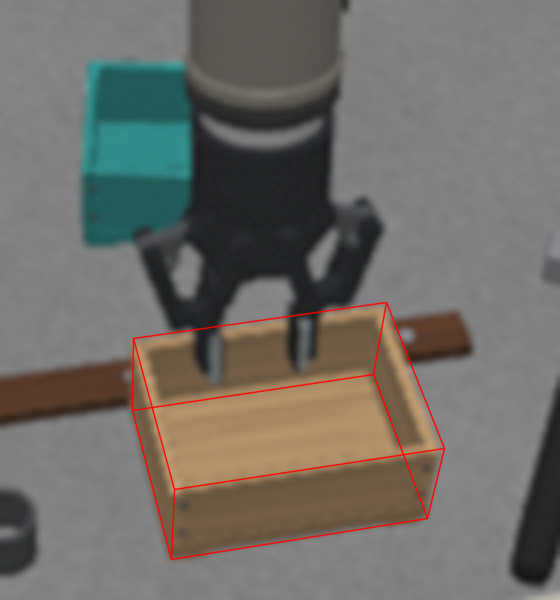

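play_rows:
  steps:
    - [0.05, 0.01, 0, 0, 0, 0, 0]
    - [0.12, 0.02, 0, 0, 0, 0, 0]
    - [0.12, 0.02, 0.1, 0, 0, 0, 0]
    - [0.12, 0.02, 0.4, 0, 0, 0, 0]
    - [0.12, 0.02, 0.7, 0, 0, 0, 0]
    - [0.12, 0.02, 0.9, 0, 0, 0, 0]

```text
t: 11.33
ee_pos: [568.8, 120.7, 159.8]
tcp_rot: [[0.976, 0.141, 0.165], [0.139, -0.99, 0.024], [0.167, -0.001, -0.986]]
force: [0.5, 1.0, 0.3]
grip_width: 0.498
```

```bash
python3 st.py; python3 - <<'E'
from tilt2 import *
s=capture("scene"); overlay(s,model(534,122.5,0,8,12),"o6.png",(290,150,430,300))
t=capture("top"); cv2.imwrite("pics/t6.png",cv2.resize(t["pixels"][100:310,140:540],(800,420),interpolation=cv2.INTER_CUBIC))
w=capture("wrist"); save(w,"w6.png")
E
```

```text
11.333 [11.5, 25.0, -38.0, 112.0, 27.0, 41.4, -123.9] [568.8, 120.7, 159.8] [0.5, 1.0, 0.3]
tilt 9.6
```

View pics/o6.png

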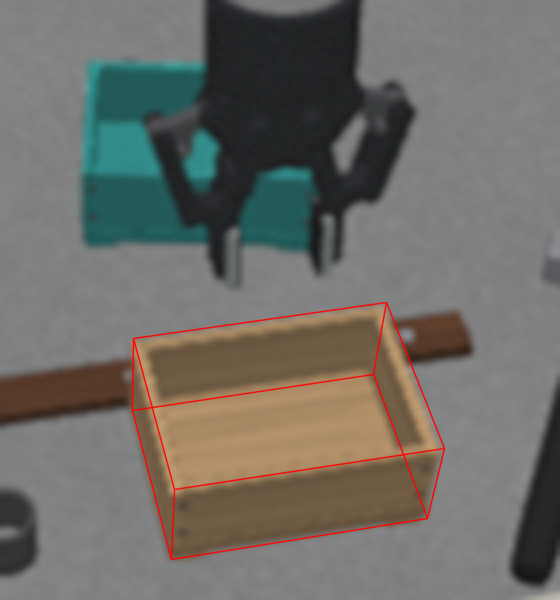

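View pics/w6.png

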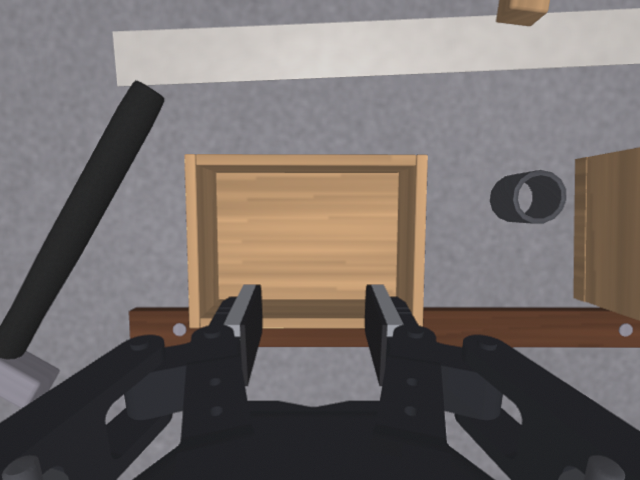

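play_rows:
  steps:
    - [0.05, -0.4, 0, 0, 0, 0, 0]
    - [0.1, -0.8, 0, 0, 0, 0, 0]
    - [0.15, -1, 0, 0, 0, 0, 0]

```text
t: 11.73
ee_pos: [582.3, 14.9, 155.5]
tcp_rot: [[0.977, 0.137, 0.161], [0.136, -0.991, 0.02], [0.162, 0.002, -0.987]]
force: [-0.4, -0.8, -0.6]
grip_width: 0.5
```

play_rows:
  steps:
    - [0.05, -0.4, 0, 0, 0, 0, 0]
    - [0.1, -0.8, 0, 0, 0, 0, 0]
    - [0.15, -1, 0, 0, 0, 0, 0]

```text
t: 11.98
ee_pos: [597.1, -86.1, 155.3]
tcp_rot: [[0.978, 0.135, 0.16], [0.134, -0.991, 0.02], [0.162, 0.002, -0.987]]
force: [0.2, -1.3, -0.2]
grip_width: 0.498
```

play_rows:
  steps:
    - [0.05, -0.4, 0, 0, 0, 0, 0]
    - [0.1, -0.7, 0, 0, 0, 0, 0]
    - [0.15, -0.81, 0, 0, 0, 0, 0]
    - [0.15, -0.81, 0, 0, 0, 0, 0]

```text
t: 12.32
ee_pos: [612.9, -165.6, 155.5]
tcp_rot: [[0.978, 0.134, 0.162], [0.132, -0.991, 0.022], [0.163, 0.0, -0.987]]
force: [0.4, 0.1, 0.5]
grip_width: 0.497
```

```bash
python3 st.py; python3 - <<'E'
from tilt2 import *
s=capture("scene"); overlay(s,model(574+12,-164,0,11,12),"o7.png",(180,170,330,320))
w=capture("wrist"); save(w,"w7.png")
E
```

```text
12.317 [39.2, 30.4, -37.3, 104.4, 22.8, 43.4, -90.7] [612.9, -165.6, 155.5] [0.4, 0.1, 0.5]
tilt 9.4
```

View pics/o7.png

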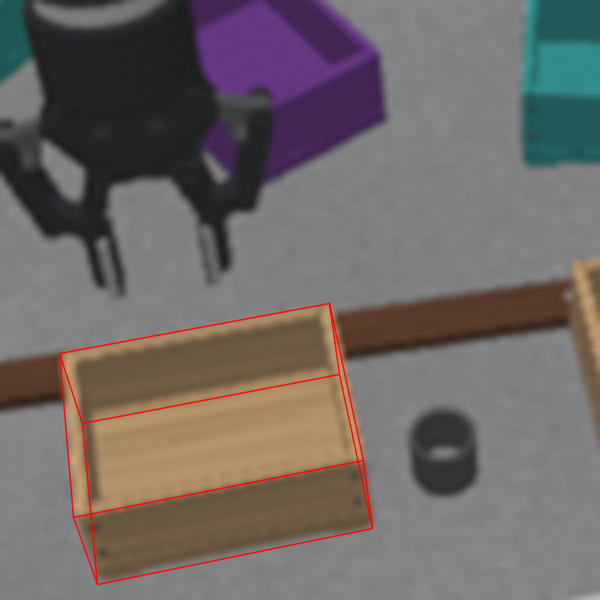

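View pics/w7.png

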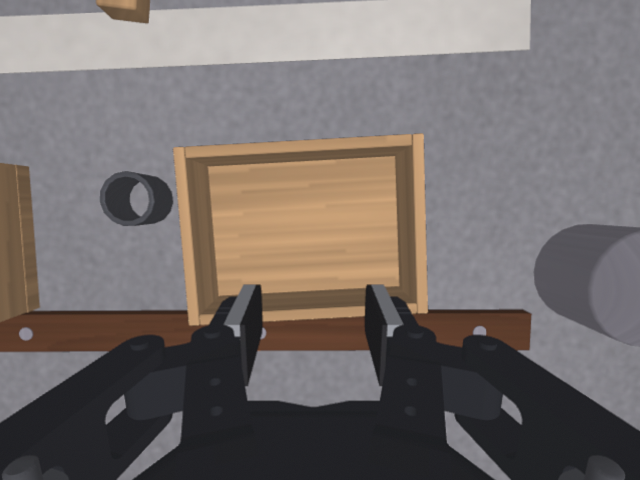

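play_rows:
  steps:
    - [0, 0.02, -0.4, 0, 0, 0, 0]
    - [0, 0.03, -0.75, 0, 0, 0, 0]
    - [0, 0.03, -0.89, 0, 0, 0, 0]
    - [0, 0.03, -0.89, 0, 0, 0, 0]
    - [0, 0.03, -0.89, 0, 0, 0, 0]

```text
t: 12.83
ee_pos: [613.4, -156.1, 68.2]
tcp_rot: [[0.976, 0.143, 0.163], [0.141, -0.99, 0.025], [0.165, -0.001, -0.986]]
force: [0.9, 0.6, 1.0]
grip_width: 0.497
```

play_rows:
  steps:
    - [-0.05, -0.01, 0, 0, 0, 0, 0]
    - [-0.08, -0.01, 0, 0, 0, 0, 0]
    - [-0.11, -0.02, 0, 0, 0, 0, 0]
    - [-0.14, -0.02, 0, 0, 0, 0, 0]
    - [-0.17, -0.02, 0, 0, 0, 0, 0]
    - [-0.2, -0.03, 0, 0, 0, 0, 0]
    - [-0.22, -0.03, 0, 0, 0, 0, 0]
    - [-0.24, -0.03, 0, 0, 0, 0, 0]
    - [-0.24, -0.03, 0, 0, 0, 0, 0]

```text
t: 13.58
ee_pos: [589.6, -161.3, 68.5]
tcp_rot: [[0.976, 0.14, 0.165], [0.138, -0.99, 0.023], [0.166, 0.001, -0.986]]
force: [4.1, -0.5, 2.8]
grip_width: 0.501
```

```bash
python3 st.py; python3 - <<'E'
from tilt2 import *
s=capture("scene"); overlay(s,model(574,-165,0,8,12),"o8.png",(180,170,330,320))
E
```

```text
13.583 [36.2, 35.0, -32.8, 110.6, 28.9, 32.8, -95.7] [589.6, -161.3, 68.5] [4.1, -0.5, 2.8]
tilt 9.6
```

View pics/o8.png

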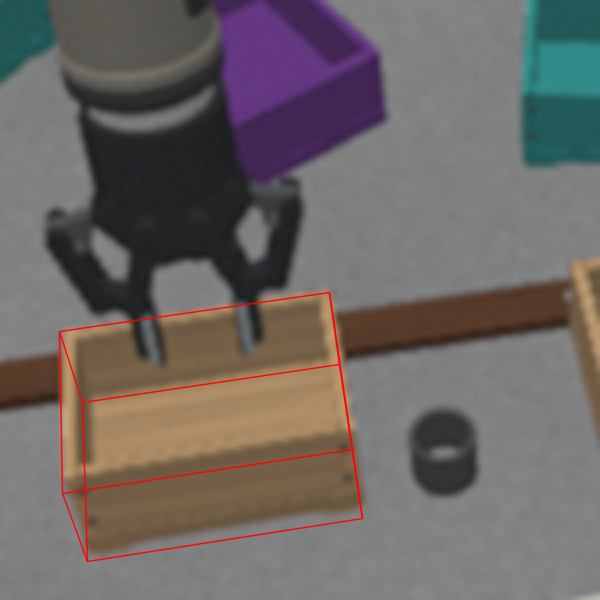

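play_rows:
  steps:
    - [-0.03, 0, -0.01, 0, 0, 0, 0]
    - [-0.06, -0.01, -0.01, 0, 0, 0, 0]
    - [-0.1, -0.01, -0.02, 0, 0, 0, 0]
    - [-0.14, -0.02, -0.03, 0, 0, 0, 0]
    - [-0.17, -0.02, -0.04, 0, 0, 0, 0]
    - [-0.2, -0.03, -0.06, 0, 0, 0, 0]
    - [-0.22, -0.03, -0.07, 0, 0, 0, 0]
    - [-0.24, -0.03, -0.09, 0, 0, 0, 0]
    - [-0.25, -0.04, -0.1, 0, 0, 0, 0]
    - [-0.25, -0.04, -0.1, 0, 0, 0, 0]

```text
t: 14.47
ee_pos: [563.5, -164.4, 57.6]
tcp_rot: [[0.977, 0.141, 0.163], [0.138, -0.99, 0.024], [0.164, -0.001, -0.986]]
force: [3.3, 1.6, 3.3]
grip_width: 0.502
```

```bash
python3 st.py; python3 - <<'E'
from tilt2 import *
s=capture("scene"); overlay(s,model(574,-165,40,8,12),"o9.png",(180,170,330,320))
E
```

```text
14.467 [37.2, 34.3, -32.4, 113.9, 29.6, 30.2, -95.9] [563.5, -164.4, 57.6] [3.3, 1.6, 3.3]
tilt 9.5
```

View pics/o9.png

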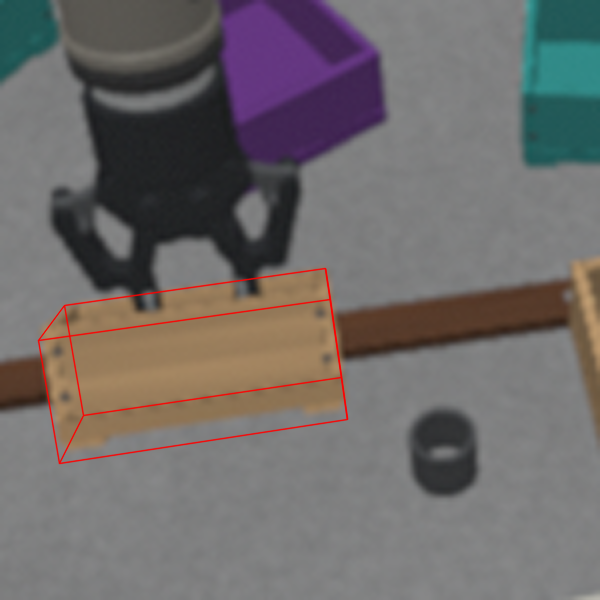

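play_rows:
  steps:
    - [-0.01, 0, -0.02, 0, 0, 0, 0]
    - [-0.02, 0, -0.035, 0, 0, 0, 0]
    - [-0.02, 0, -0.045, 0, 0, 0, 0]
    - [-0.02, 0, -0.045, 0, 0, 0, 0]

```text
t: 14.85
ee_pos: [561.5, -165.0, 53.2]
tcp_rot: [[0.977, 0.14, 0.162], [0.138, -0.99, 0.023], [0.164, -0.0, -0.987]]
force: [1.2, 0.7, 5.2]
grip_width: 0.499
```

```bash
python3 st.py; python3 - <<'E'
from tilt2 import *
s=capture("scene"); overlay(s,model(574,-165,52,8,12),"o10.png",(180,170,330,320))
I=s["pixels"][230:290,185:275]; cv2.imwrite("pics/s10.png",cv2.convertScaleAbs(cv2.resize(I,None,fx=8,fy=8,interpolation=cv2.INTER_NEAREST),alpha=1.4))
E
```

```text
14.85 [37.0, 34.5, -32.0, 114.3, 30.0, 29.7, -96.3] [561.5, -165.0, 53.2] [1.2, 0.7, 5.2]
tilt 9.4
```

View pics/o10.png

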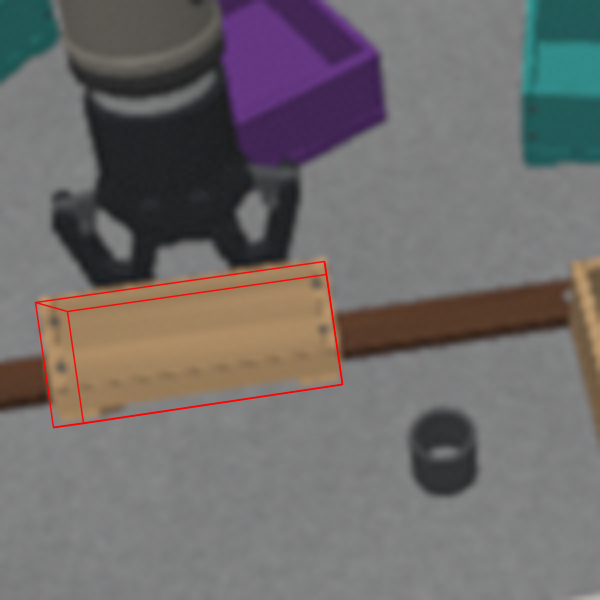

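View pics/s10.png

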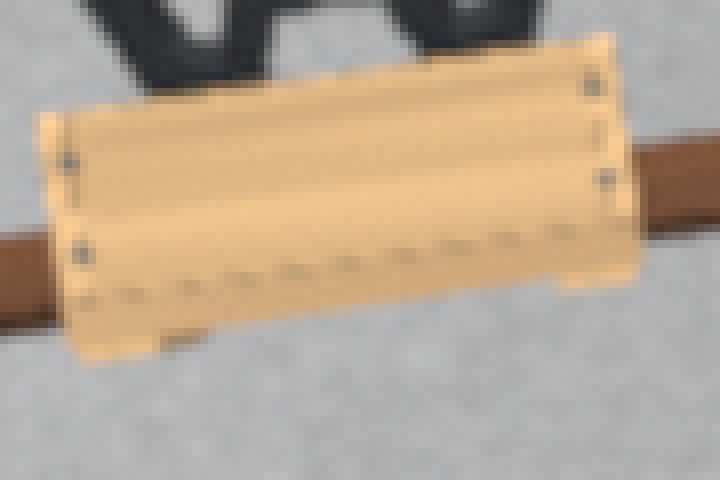

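play_rows:
  steps:
    - [0, 0, -0.01, 0, 0, 0, 0]
    - [-0.01, 0, -0.02, 0, 0, 0, 0]
    - [-0.01, 0, -0.022, 0, 0, 0, 0]
    - [-0.01, 0, -0.022, 0, 0, 0, 0]

```text
t: 15.23
ee_pos: [560.3, -165.2, 51.0]
tcp_rot: [[0.977, 0.14, 0.162], [0.138, -0.99, 0.023], [0.163, 0.0, -0.987]]
force: [-0.7, 1.2, 6.4]
grip_width: 0.499
```

```bash
python3 st.py; python3 - <<'E'
from tilt2 import *
s=capture("scene"); 
I=s["pixels"][230:290,185:275]; cv2.imwrite("pics/s11.png",cv2.convertScaleAbs(cv2.resize(I,None,fx=8,fy=8,interpolation=cv2.INTER_NEAREST),alpha=1.4))
E
```

```text
15.233 [36.9, 34.6, -31.8, 114.4, 30.2, 29.4, -96.4] [560.3, -165.2, 51.0] [-0.7, 1.2, 6.4]
tilt 9.4
```

View pics/s11.png

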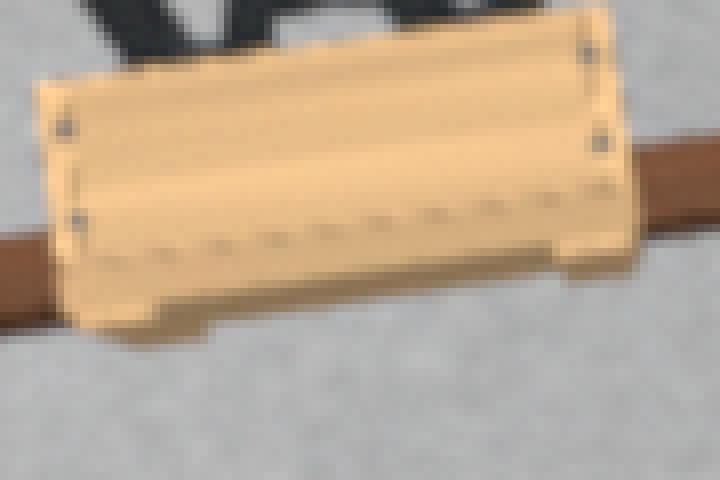

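Underside strip of the right crate (y≈255–300 in the zoom) is plain brown, while the left showed near-black: the left crate is stamped. Lowering the right one.

play_rows:
  steps:
    - [0.01, 0, 0.03, 0, 0, 0, 0]
    - [0.02, 0, 0.05, 0, 0, 0, 0]
    - [0.04, 0, 0.08, 0, 0, 0, 0]
    - [0.06, 0.01, 0.105, 0, 0, 0, 0]
    - [0.08, 0.01, 0.13, 0, 0, 0, 0]
    - [0.11, 0.01, 0.14, 0, 0, 0, 0]
    - [0.135, 0.02, 0.15, 0, 0, 0, 0]
    - [0.16, 0.02, 0.155, 0, 0, 0, 0]
    - [0.19, 0.03, 0.16, 0, 0, 0, 0]
    - [0.22, 0.03, 0.16, 0, 0, 0, 0]
    - [0.25, 0.03, 0.16, 0, 0, 0, 0]
    - [0.28, 0.04, 0.16, 0, 0, 0, 0]
    - [0.31, 0.04, 0.16, 0, 0, 0, 0]
    - [0.34, 0.05, 0.16, 0, 0, 0, 0]
    - [0.38, 0.05, 0.16, 0, 0, 0, 0]
    - [0.44, 0.06, 0.16, 0, 0, 0, 0]
    - [0.44, 0.06, 0.16, 0, 0, 0, 0]

```text
t: 16.7
ee_pos: [605.2, -158.8, 66.6]
tcp_rot: [[0.977, 0.14, 0.162], [0.138, -0.99, 0.024], [0.164, -0.001, -0.987]]
force: [0.6, -0.6, 0.0]
grip_width: 0.502
```

```bash
python3 st.py; python3 - <<'E'
from tilt2 import *
s=capture("scene"); overlay(s,model(574,-165,0,8,12),"o12.png",(180,170,330,320))
E
```

```text
16.7 [35.2, 36.2, -32.6, 108.6, 29.0, 33.9, -96.0] [605.2, -158.8, 66.6] [0.6, -0.6, 0.0]
tilt 9.4
```

View pics/o12.png

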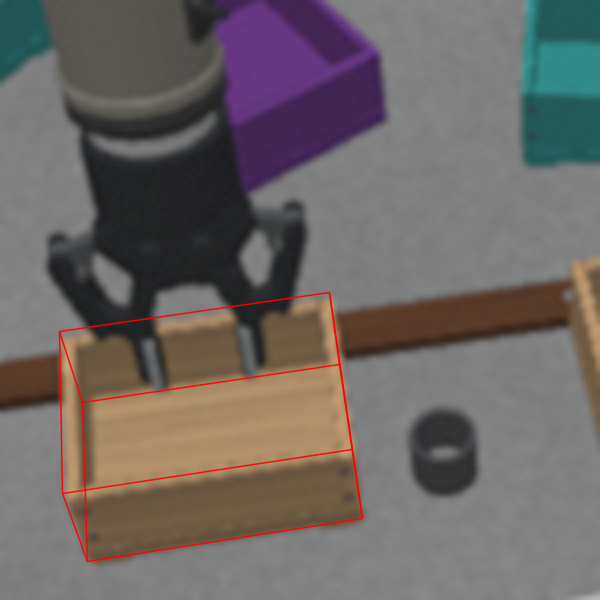

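play_rows:
  steps:
    - [0, 0, 0.2, 0, 0, 0, 0]
    - [0, 0, 0.55, 0, 0, 0, 0]
    - [0, 0, 0.9, 0, 0.05, 0, 0]
    - [0, 0.2, 0.95, -0.02, 0.13, 0, 0]
    - [0, 0.6, 0.95, -0.03, 0.21, 0, 0]
    - [0.02, 1, 0.95, -0.03, 0.21, 0, 0]

```text
t: 17.25
ee_pos: [608.5, -59.6, 163.2]
tcp_rot: [[0.991, 0.136, -0.001], [0.136, -0.991, -0.001], [-0.002, 0.001, -1.0]]
force: [0.6, 1.0, -0.6]
grip_width: 0.5
```

play_rows:
  steps:
    - [0, 0.4, 0, 0, 0, 0, 0]
    - [0, 0.8, 0, 0, 0, 0, 0]
    - [0, 1, 0, 0, 0, 0, 0]

```text
t: 17.5
ee_pos: [606.0, 47.4, 162.4]
tcp_rot: [[0.989, 0.146, -0.001], [0.146, -0.989, 0.002], [-0.001, -0.003, -1.0]]
force: [-0.5, 0.3, -0.2]
grip_width: 0.501
```

play_rows:
  steps:
    - [0.02, 0.4, 0, 0, 0, 0, 0]
    - [0.05, 0.75, 0, 0, 0, 0, 0]
    - [0.05, 0.92, 0, 0, 0, 0, 0]
    - [0.05, 0.92, 0, 0, 0, 0, 0]

```text
t: 17.83
ee_pos: [610.8, 139.5, 162.5]
tcp_rot: [[0.989, 0.148, -0.001], [0.148, -0.989, 0.003], [-0.001, -0.003, -1.0]]
force: [0.2, 0.0, 0.2]
grip_width: 0.502
```

```bash
python3 st.py; python3 - <<'E'
from tilt2 import *
t=capture("top"); cv2.imwrite("pics/t12.png",cv2.resize(t["pixels"][100:310,140:540],(800,420),interpolation=cv2.INTER_CUBIC))
w=capture("wrist"); save(w,"w12.png")
E
```

```text
17.833 [9.3, 33.2, -38.4, 98.6, 23.8, 56.7, -119.4] [610.8, 139.5, 162.5] [0.2, 0.0, 0.2]
tilt -0.0
```

View pics/t12.png

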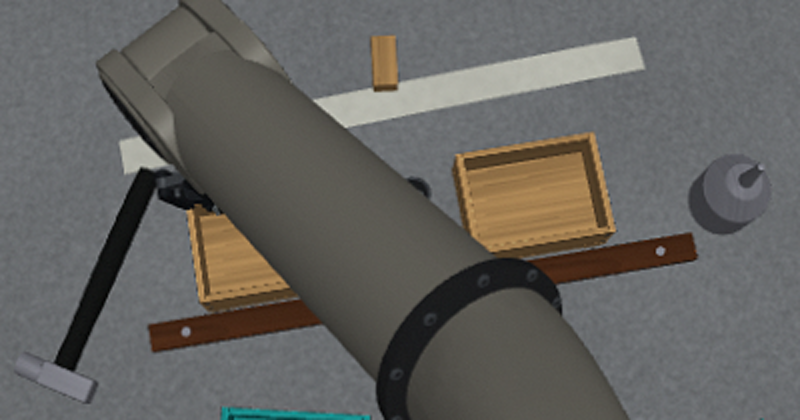

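View pics/w12.png

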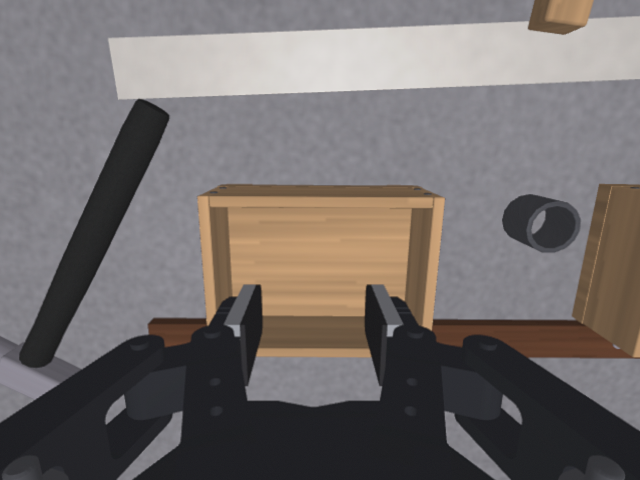

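```bash
python3 - <<'E'
from tilt2 import *
w=capture("wrist")
X=back(w,[[134,101],[168,114],[72,361],[112,290]],15);print(X.round(1))
e=np.array([.99,.139,0]);n=np.array([-.139,.99,0]);o=np.array([534,122.5,0])
for x in X: print("X",((x-o)@e).round(1),"Y",((x-o)@n).round(1))
Y=back(w,[[108,38],[118,99],[637,16],[640,79]],0); print(Y.round(1))
for x in Y: print("X",((x-o)@e).round(1),"Y",((x-o)@n).round(1))
R=back(w,[[198,196],[442,198],[434,356],[212,356]],65); print(R.round(1))
for x in R: print("X",((x-o)@e).round(1),"Y",((x-o)@n).round(1))
E
```

```text
[[685.1 267.7  15. ]
 [680.  244.3  15. ]
 [473.2 315.3  15. ]
 [541.8 282.7  15. ]]
X 169.8 Y 122.7
X 161.5 Y 100.3
X -33.4 Y 199.3
X 30.0 Y 157.5
[[724.5 293.    0. ]
 [685.4 286.1   0. ]
 [789.3 -66.5   0. ]
 [751.4 -83.6   0. ]]
X 212.3 Y 142.3
X 172.6 Y 140.9
X 226.5 Y -222.6
X 186.6 Y -234.3
[[635.  205.9  65. ]
 [654.5  60.6  65. ]
 [548.7  41.   65. ]
 [527.6 189.9  65. ]]
X 111.6 Y 68.5
X 110.7 Y -78.1
X 3.2 Y -82.7
X 3.0 Y 67.6
```

play_rows:
  steps:
    - [0.01, -0.06, -0.3, 0, 0, 0, 0]
    - [0.02, -0.12, -0.65, 0, 0, 0, 0]
    - [0.02, -0.12, -0.9, 0, 0, 0, 0]
    - [0.02, -0.12, -1, 0, 0, 0, 0]
    - [0.02, -0.12, -1, 0, 0, 0, 0]

```text
t: 18.4
ee_pos: [612.7, 118.5, 59.6]
tcp_rot: [[0.99, 0.138, -0.005], [0.138, -0.99, -0.002], [-0.006, 0.001, -1.0]]
force: [-0.8, -0.1, -0.2]
grip_width: 0.5
```

play_rows:
  steps:
    - [0.0, 0, -0.07, 0, 0, 0, 0]
    - [0.0, 0, -0.12, 0, 0, 0, 0]
    - [0, 0, -0.12, 0, 0, 0, 0]

```text
t: 18.65
ee_pos: [614.9, 121.2, 50.8]
tcp_rot: [[0.99, 0.14, 0.001], [0.14, -0.99, 0.0], [0.001, 0.0, -1.0]]
force: [-0.4, -0.3, 0.2]
grip_width: 0.5
```

play_rows:
  steps:
    - [0.05, 0.06, 0, 0, 0, 0, 0]
    - [0.09, 0.07, 0, 0, 0, 0, 0]
    - [0.13, 0.07, 0, 0, 0, 0, 0]
    - [0.17, 0.08, 0, 0, 0, 0, 0]
    - [0.22, 0.09, 0, 0, 0, 0, 0]
    - [0.27, 0.09, 0, 0, 0, 0, 0]
    - [0.32, 0.1, 0, 0, 0, 0, 0]
    - [0.37, 0.11, 0, 0, 0, 0, 0]
    - [0.42, 0.11, 0, 0, 0, 0, 0]
    - [0.47, 0.12, 0, 0, 0, 0, 0]
    - [0.52, 0.13, 0, 0, 0, 0, 0]
    - [0.57, 0.13, 0, 0, 0, 0, 0]
    - [0.62, 0.14, 0, 0, 0, 0, 0]
    - [0.67, 0.15, 0, 0, 0, 0, 0]
    - [0.71, 0.155, 0, 0, 0, 0, 0]
    - [0.75, 0.16, 0, 0, 0, 0, 0]
    - [0.78, 0.165, 0, 0, 0, 0, 0]
    - [0.8, 0.17, 0, 0, 0, 0, 0]
    - [0.8, 0.17, 0, 0, 0, 0, 0]

```text
t: 20.23
ee_pos: [695.2, 138.2, 50.4]
tcp_rot: [[0.99, 0.14, 0.001], [0.14, -0.99, 0.0], [0.001, 0.0, -1.0]]
force: [-1.7, -0.7, 0.1]
grip_width: 0.498
```

```bash
python3 st.py; python3 - <<'E'
from tilt2 import *
s=capture("scene"); X=76
overlay(s,model(534+.99*X,119+.139*X,0,8,0),"o13.png",(285,205,435,355))
w=capture("wrist"); save(w,"w13.png")
E
```

```text
20.233 [5.1, 46.8, -32.9, 89.7, 30.0, 52.5, -120.1] [695.2, 138.2, 50.4] [-1.7, -0.7, 0.1]
tilt 0.1
```

View pics/o13.png

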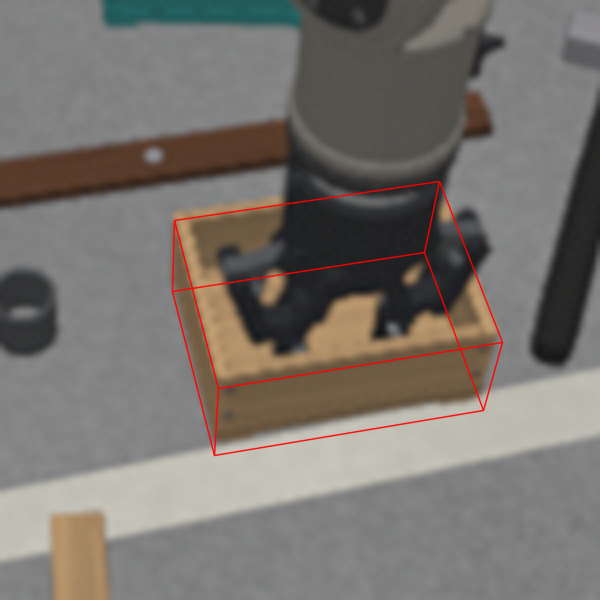

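View pics/w13.png

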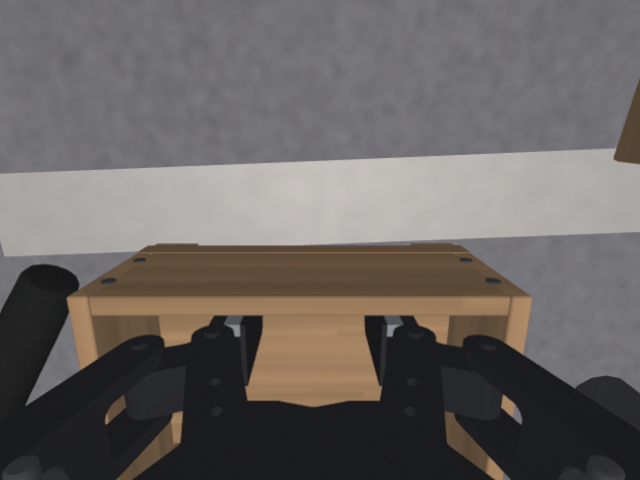

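```bash
cat > fin.py <<'E'
from h import *
e=np.array([.99,.139,0]);n=np.array([-.139,.99,0]);o=np.array([534,122.5,0])
def XY(p,uv,z): X=back(p,uv,z)-o; return np.c_[X@e,X@n].round(1)
E
python3 - <<'E'
from fin import *
w=capture("wrist")
print("toe",XY(w,[[155,244],[459,244]],0).tolist())
print("line near",XY(w,[[10,256],[640,233]],0).tolist(),"far",XY(w,[[10,174],[630,149]],0).tolist())
E
```

```text
toe [[178.3, 70.2], [178.3, -78.9]]
line near [[172.2, 141.9], [183.9, -165.8]] far [[212.0, 133.5], [223.4, -152.1]]
```

play_rows:
  steps:
    - [0.04, 0.005, 0, 0, 0, 0, 0]
    - [0.08, 0.01, 0, 0, 0, 0, 0]
    - [0.12, 0.015, 0, 0, 0, 0, 0]
    - [0.16, 0.02, 0, 0, 0, 0, 0]
    - [0.19, 0.025, 0, 0, 0, 0, 0]
    - [0.19, 0.025, 0, 0, 0, 0, 0]
    - [0.19, 0.025, 0, 0, 0, 0, 0]

```text
t: 20.97
ee_pos: [714.5, 140.8, 50.5]
tcp_rot: [[0.99, 0.14, 0.002], [0.14, -0.99, 0.001], [0.002, -0.0, -1.0]]
force: [-0.2, 0.1, 0.4]
grip_width: 0.503
```

```bash
python3 st.py; python3 - <<'E'
from h import *
w=capture("wrist"); save(w,"w14.png")
E
```

```text
20.967 [4.7, 48.2, -32.8, 86.7, 29.9, 54.0, -119.2] [714.5, 140.8, 50.5] [-0.2, 0.1, 0.4]
tilt 0.1
```

View pics/w14.png

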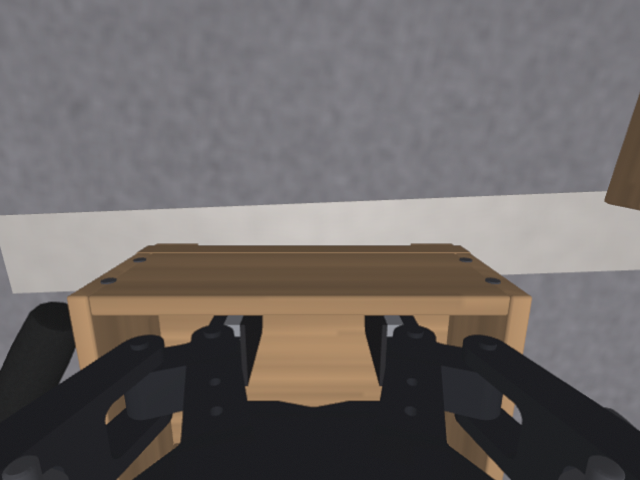

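play_rows:
  steps:
    - [-0.06, -0.01, 0, 0, 0, 0, 0]
    - [-0.15, -0.02, 0, 0, 0, 0, 0]
    - [-0.15, -0.02, 0, 0, 0, 0, 0]
    - [-0.15, -0.02, 0.3, 0, 0, 0, 0]
    - [-0.15, -0.02, 0.7, 0, 0, 0, 0]
    - [-0.15, -0.02, 1, 0, 0, 0, 0]

```text
t: 21.52
ee_pos: [698.9, 138.8, 152.7]
tcp_rot: [[0.99, 0.141, 0.001], [0.141, -0.99, 0.001], [0.001, -0.0, -1.0]]
force: [1.9, 0.0, 0.8]
grip_width: 0.503
```

play_rows:
  steps:
    - [-0.3, -0.1, 0.3, 0, 0, 0, 0]
    - [-0.6, -0.3, 0.6, 0, 0, 0, 0]
    - [-0.9, -0.5, 1, 0, 0, 0, 0]
    - [-1, -0.8, 1, 0, 0, 0, 0]

```text
t: 21.85
ee_pos: [599.6, 66.2, 253.9]
tcp_rot: [[0.989, 0.147, 0.006], [0.147, -0.989, 0.003], [0.006, -0.002, -1.0]]
force: [1.5, 0.0, 0.7]
grip_width: 0.499
```

play_rows:
  steps:
    - [-0.3, -0.3, 0, 0, 0, 0, 0]
    - [-0.6, -0.6, 0, 0, 0, 0, 0]
    - [-1, -1, 0, 0, 0, 0, 0]
    - [-1, -1, 0, 0, 0, 0, 0]

```text
t: 22.18
ee_pos: [496.3, -43.2, 249.1]
tcp_rot: [[0.991, 0.136, -0.002], [0.136, -0.991, -0.004], [-0.003, 0.003, -1.0]]
force: [0.1, 0.0, -0.3]
grip_width: 0.503
```

```bash
python3 st.py; python3 - <<'E'
from fin import *
t=capture("top"); cv2.imwrite("pics/t15.png",cv2.resize(t["pixels"][100:310,140:540],(800,420),interpolation=cv2.INTER_CUBIC))
s=capture("scene"); cv2.imwrite("pics/s15.png",cv2.resize(s["pixels"][200:390,140:470],None,fx=2.4,fy=2.4,interpolation=cv2.INTER_CUBIC))
E
```

```text
22.183 [33.8, 15.2, -42.0, 110.6, 12.1, 58.6, -95.7] [496.3, -43.2, 249.1] [0.1, 0.0, -0.3]
tilt -0.1
```

View pics/t15.png

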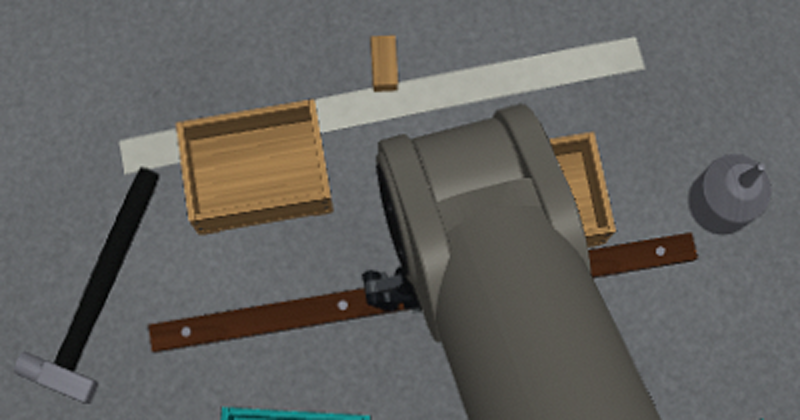

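View pics/s15.png

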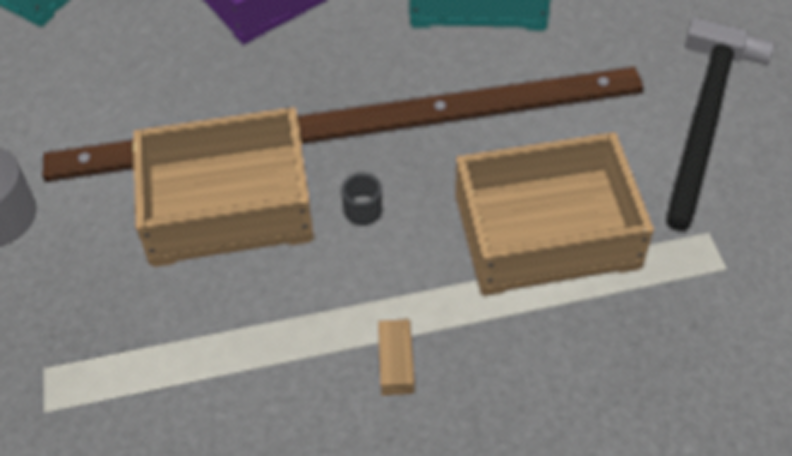

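```bash
python3 - <<'E'
from fin import *
s=capture("scene")
f=lambda L:[[140+u/2.4-.3,200+v/2.4-.3] for u,v in L]
print("toe",XY(s,f([(487,293),(645,267)]),0).tolist())
print("near",XY(s,f([(44,370),(710,235)]),0).tolist(),"far",XY(s,f([(44,411),(725,268)]),0).tolist())
E
```

```text
toe [[195.8, -70.5], [196.5, 75.3]]
near [[199.0, -453.9], [175.0, 145.0]] far [[236.5, -452.6], [211.1, 145.8]]
```

```bash
python3 -c "
from station import ticket
print(ticket.sign_off())"
```

```text
the job is handed in; nothing more can be done
None
```

The job is done and handed in at about 22 s. The stamped crate is the left one, and it now stands with its far edge on the dispatch line.

- **Tipping:** I hooked each crate inside its near wall, left first, then right, rocked it up on the batten and let it back down flat. My tilt estimates, taken from camera overlays, peaked at about 55–56°, a little over the 50° asked. The scene camera only sees the underside beyond about 51°.
- **Finding the stamp:** The left crate's underside showed near-black burn marks and the right one's bare brown wood. That was a thin strip a few pixels high, seen almost edge-on, so the ring itself was never seen whole.
- **Pushing:** I pushed the left crate about 87 mm straight away from the batten. In the last scene picture its far edge lies about 196 mm beyond the batten. The line spans about 184–220 mm at one corner and 178–214 mm at the other, so the edge is at least 12 mm inside on every side. The wrist camera agreed.
- **Surroundings:** The right crate is flat at the batten. The hammer, wedge, ferrule and oiler look unmoved, and the arm was clear of everything at hand-in.
- **Trouble on the way:** On the first tip, tilting the tool 22° ran joints 6 and 7 right up to their limits. Readings stayed inside the range. I backed off to about 10°, which briefly lowered the left crate to about 22°, then finished the tip.

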